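Hold the sprung chest lid at the marker clip

TASK

The hold-down bar lies across the lid of the steel tool chest: swing it right over and lower it gently onto its rest post beside the chest, and leave it lying there. Then lift the chest's sprung lid by its handle until the lid's side edge lines up with the marker clip on the quadrant, and finish while still gripping the handle and holding the lid steady there so that a stay can be fitted. Leave the clip where it is set and the other things on the bench alone.

Things in the scene. Friction and masses are not known exactly. Their poses are not given: they have to be found in the camera images.
- chest: Dark steel tool chest, fixed, 225 deep (x) by 280 wide (y), 136 mm high with lid shut. Origin: centre of its underside; x points from the front (handle side, facing the robot) to the hinge side, y left, z up. In its frame the lid's hinge axis runs along y at x 112, z 130 mm; the bar's along x at y -165, z 170 mm. An upright quadrant plate stands outside its left side (y 156 mm, arc radius 150 mm about the lid's axis).
- lid_handle (a point): Centre of the lid's handle: black bar 70 mm long (chest x), 18 wide (y), 16 tall, on two 14 mm wide legs near the lid's front edge, 40 mm above the lid's top, open beneath. It is 190 mm from the lid's hinge axis along the lid and 46 mm above the lid's mid-plane, which contains that axis. Pinched across its width (chest y) it can turn between the fingers as the lid swings.
- lid_hinge (a point): Point on the lid's hinge axis, mid-width; the axes turn with the lid: x along the lid from front to hinge, y along the hinge axis.
- lid (a joint): Lid angle in rad: 0 closed, growing as the front edge rises, up to 1.4. A spring and the lid's own weight (0.5 kg nominal) close it: straight up at the handle it takes about 4 to 6 N when closed, rising to at most 13 N at the highest mark; let go, it snaps shut.
- marker (a joint): Angle in rad at which the marker clip is set on the quadrant, about the lid's hinge axis, on the same scale as the lid: the lid is at the mark when joint lid equals joint marker. Somewhere from 0.45 to 0.85. The clip stays where it is by friction and should not be moved.
- marker_clip (a point): Centre of the marker clip, a small black clip with a brass thumb-piece, 34 mm (radial) by 22 by 10 mm, gripping the quadrant's arc 150 mm from the lid's hinge axis. At the mark, the lid's left side edge (12 mm thick) points at the clip's centre.
- marker_axis (a point): Point on the lid's hinge axis beside the quadrant; the x axis points from the clip to the hinge axis.
- holdbar_grip (a point): Centre of the black cross-grip at the bar's end: cylinder 24 mm in diameter, 36 mm long along the chest's x, 110 mm from the bar's hinge axis, 34 mm above the lid at the start. Pinched on its two end faces (along chest x) it turns between the fingers as the bar swings. The steel bar is 18 mm wide, 14 thick, with a rubber foot 65 mm from its hinge that stands on the lid.
- holdbar_hinge (a point): Point on the bar's hinge axis, at the right side of the chest, 170 mm above the bench.
- holdbar (a joint): Angle of the hold-down bar in rad about the chest's x: 0 lying level across the lid (towards the chest's left), pi/2 upright, 2.97 (nearly level, out to the right) lying on its rest post, which is its stop. It swings freely and falls under its own weight (0.28 kg) if let go.
- gluebottle: White glue bottle, 60 mm in diameter, 170 mm tall, loose bystander; origin under its centre.
- screwjar: Clear jar, 70 mm in diameter, 85 mm tall, loose bystander; origin under its centre.
- partsbin: Open blue bin 130 x 100 x 60 mm, loose bystander; origin under its centre.
- hammer: Hammer lying down, loose bystander; origin under it.
- taperoll: Roll of tape lying flat, 100 mm in diameter, 48 mm high, loose bystander; origin under its centre.
- offcut: Timber offcut 200 x 70 x 35 mm, loose bystander; origin under its centre.
- clamp: Bar clamp lying down, 300 mm long, loose bystander; origin under the middle of its bar.

How it is judged:
By the outcome, as a careful person would: the job done as asked, in the order asked, and still so for the second after the job is handed in, while the arm keeps its last pose, push and grip.
It also fails if it takes over 61 s, if anything falls off the work surface, if the arm or the gripper's body presses on something with over 40 N, if the wrist force passes 120 N, or if a joint passes its speed limit or range.

ROBOT

A 7-joint arm with a two-finger parallel gripper is mounted at the origin on the work surface. World frame = base frame: x ahead of the robot, y to its left, z up, the work surface at z = 0. Lengths are in m, angles in rad, forces in N, time in s.
With the tool pointing down it reaches from about 0.425 to 0.925 m from the base axis. Payload 6.8 kg.
Tool frame: the origin (TCP) lies on the centre line of the jaws, within the pads' length; the fingertips stand 14 mm ahead of it and the grasp point (between the pads) lies 5 mm behind it (bot.finger_overhang is the distance from the TCP to the fingertips, in m); z points along the fingers, y is the line along which they close (so a half turn about z gives the same grasp; the last joint's range is limited). The gripper opens to 85 mm and grips with 20 to 120 N. Pads are 22 mm wide; open, the fingers measure 114 mm over their backs; the gripper's body (76 mm by 85 mm) begins 54 mm behind the grasp point. The pads swing forward as they close: fully open they stand 13 mm farther back than shut.
Start: joints at [1.117, 0.477, 0.022, 1.555, -0.011, 1.109, -0.083], TCP at [0.229, -0.635, 0.245] pointing down, gripper open.
Joint ranges: [-2.96, 2.96], [-0.34, 2.1], [-1.41, 1.46], [0.24, 2.44], [-1.37, 4.51], [0.17, 1.92], [-2.96, 2.96]. Speed limits (rad/s): [2.39, 2.39, 3.14, 3.14, 3.14, 3.14, 3.14].

INTERFACE

Orientations are given as a unit quaternion [w, x, y, z].
In Python, from station import bot gives the robot as it stands.
- The arm moves only by the shell command python3 -m inch 'ROWS' [OPENING] [FORCE]. ROWS is JSON, a list of rows, each a list of 4 numbers: the shift along the tool's x, y, z in m, then the turn about the tool's z in degrees. A call has 1 to 12 rows; each row shifts and turns the commanded pose from where the row before left it, along the tool's axes as they then stand; what a row does not reach is not made up. A row lasts 1/10 s, in which the tool goes at most 50 mm and 8.59 degrees, less where a joint would pass 70% of its speed; a pose out of reach is approached as far as the arm can. A call is refused whole if a number of a shift passes 0.05 or a number of a turn 8.59, either way. A call with a gripper value outside its range is refused whole. OPENING is the finger opening in m, from 0 to 0.0854, set as the call begins (- or left out, the last holds). The fingers move at their own pace and stop on an object; FORCE is the grip in N (left out, the last holds). Time passes only in rows, so rows that do not move let the fingers close. It gives the time, the measured TCP pose, the force, the opening and the grip force at its end, in the units of the state.
- bot.get_obs(): the state, without advancing time (a new reading comes with each control period).
- bot.read_camera(name): name is "scene" or "side" or "wrist"; returns a dict with "color" (480x640x3 uint8, red, green, blue), "mtx" (3x3 intrinsics, pixels), "world_from_camera" (4x4, takes a point from camera to world coordinates); the wrist camera has in their place "hand_eye" (4x4, takes a point from camera to tool coordinates, whose origin is the TCP and whose axes are the flange's). Camera axes: x right, y up, looking along -z (the intrinsics and any distortion apply to the point x, -y, -z); pixel columns grow to the right and rows downward; lengths in m; the calibration is good to about 2 mm. A picture is of the moment at which its call begins: read the wrist's pose just before it. There is no depth.
- bot.hand_in(): hands the job in; it is judged then, once.
The state is a dict: "t": time; "q": joint angles; "joint_vel": joint speeds; "joint_torque": joint torques, N m; "eef_pos": TCP position; "tool_rot": TCP orientation; "contact_force": force on the tool from outside, world axes, zero at the start; "torque": the same for the moment, N m; "gripper_width": opening from 0.0 (shut) to 1.0 (fully open); "grasp_force": force on a finger pad.
Only numpy, scipy, OpenCV 4.12 (cv2) and the standard library are available. Lean on these libraries where they do the work, as an engineer would, in place of code of your own. Each camera call takes 0.05 s, during which the arm holds its last target. There are 200 camera calls.

## Working session

There is one attempt and no reset: what is moved stays moved. The work goes in short steps, Python scripts to look and compute and a shell command to move; the robot and the scene stay as the last step left them, time stands still between calls to the robot, and variables do not carry over. Pictures are saved under pics/ and viewed, at most 10 in all, crops included, and the job is handed in when it is done.

```bash
ls; mkdir -p pics
python3 - <<'E'
from station import bot
import cv2,numpy as np
o=bot.get_obs();print({k:np.round(v,3).tolist() for k,v in o.items()})
for n in("scene","side"):
    r=bot.read_camera(n);cv2.imwrite(f"pics/{n}0.png",r["color"][...,::-1]);print(n,np.round(r["mtx"],1).tolist(),np.round(r["world_from_camera"],3).tolist(),[k for k in r])
E
```

```text
pics
{'t': 0.0, 'q': [1.117, 0.478, 0.022, 1.556, -0.011, 1.109, -0.083], 'joint_vel': [0.001, -0.001, 0.001, 0.001, -0.001, 0.0, 0.001], 'joint_torque': [-0.0, -59.646, 1.608, -28.12, 0.012, 0.009, 0.0], 'eef_pos': [0.229, -0.635, 0.244], 'tool_rot': [-0.001, 0.985, 0.172, -0.0], 'contact_force': [-0.144, -0.732, 0.302], 'torque': [0.031, 0.037, 0.062], 'grasp_force': 0.0, 'gripper_width': 1.001}
scene [[479.2, 0.0, 321.8], [0.0, 479.2, 239.9], [0.0, 0.0, 1.0]] [[0.625, -0.666, 0.408, 1.109], [0.781, 0.525, -0.339, -0.576], [0.011, 0.53, 0.848, 1.372], [0.0, 0.0, 0.0, 1.0]] ['color', 'mtx', 'world_from_camera']
side [[452.4, 0.0, 317.8], [0.0, 452.4, 248.8], [0.0, 0.0, 1.0]] [[-0.909, 0.305, -0.285, 0.113], [-0.417, -0.66, 0.625, 0.772], [0.003, 0.687, 0.727, 1.093], [0.0, 0.0, 0.0, 1.0]] ['color', 'mtx', 'world_from_camera']
```

View pics/scene0.png

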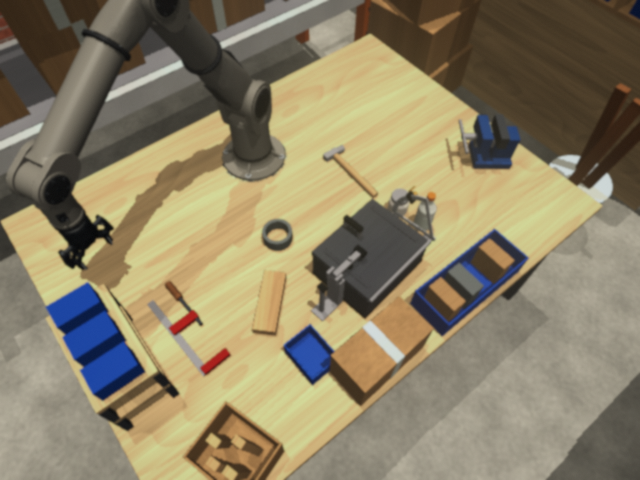

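View pics/side0.png

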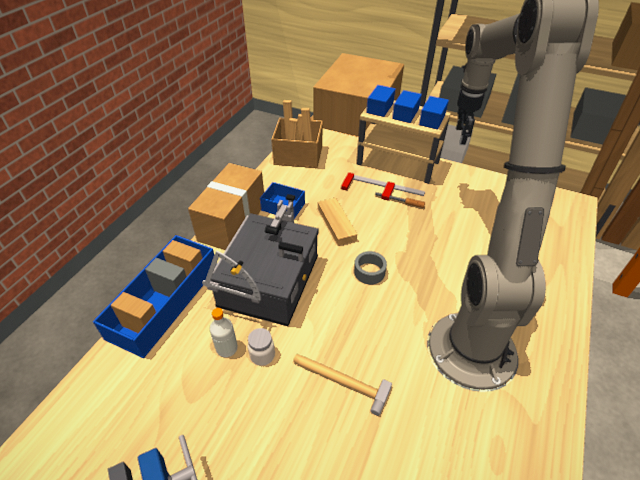

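Scene camera: the chest is around (370,255), with the handle near (353,225), the bar grip near (360,258) and the hinge bracket near (328,290). Side camera: the chest is around (265,265), with the handle near (291,248) and the quadrant near (235,280). I'll zoom in on both.

Run:
```python
import cv2,numpy as np
def crop(f,x,y,w=133,h=150,s=3):
    c=cv2.resize(cv2.imread(f)[y:y+h,x:x+w],None,fx=s,fy=s,interpolation=cv2.INTER_CUBIC)
    for i in range(0,w):
        if (x+i)%10==0: cv2.line(c,(i*s,0),(i*s,5+5*((x+i)%50==0)),(0,255,255),1)
        if (x+i)%50==0: cv2.putText(c,str(x+i),(i*s,22),0,.4,(0,255,255))
    for i in range(0,h):
        if (y+i)%10==0: cv2.line(c,(0,i*s),(5+5*((y+i)%50==0),i*s),(0,255,255),1)
        if (y+i)%50==0: cv2.putText(c,str(y+i),(12,i*s+4),0,.4,(0,255,255))
    return cv2.convertScaleAbs(c,alpha=1.5,beta=20)
cv2.imwrite("pics/c1.png",np.hstack([crop("pics/scene0.png",306,180),crop("pics/side0.png",196,185)]))
```

```text
(no output)
```

View pics/c1.png

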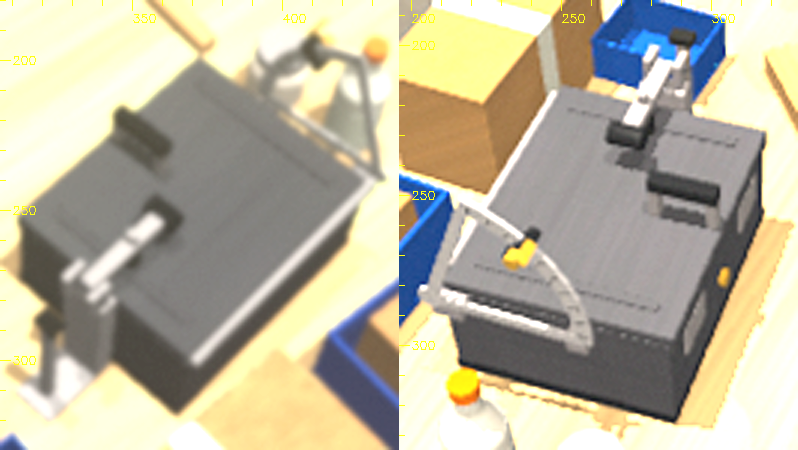

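Scene crop: lid corners at about (373,199), (313,254) and (369,301), handle at (353,225), grip at (359,251), clip at (411,195). Side crop: lid corners at (289,297), (318,229) and (247,215), handle at (291,247), grip at (273,230), clip at (237,267). I'll fit the chest pose to these.

```bash
cat > h.py <<'E'
import numpy as np,cv2
from scipy.optimize import least_squares
from scipy.spatial.transform import Rotation as R
C={"scene":None,"side":None}
def proj(K,T,P):
    p=np.linalg.inv(T)@np.append(P,1); return np.array([K[0,2]+K[0,0]*p[0]/-p[2],K[1,2]-K[1,1]*p[1]/-p[2]])
def w(c,P):  # c=(x,y,yaw): chest->world
    return R.from_euler('z',c[2]).apply(P)+[c[0],c[1],0]
E
python3 - <<'E'
from h import *
from station import bot
K={};T={}
for n in("scene","side"):
    r=bot.read_camera(n);K[n]=r["mtx"];T[n]=r["world_from_camera"]
np.savez("cam.npz",Ks=K["scene"],Ts=T["scene"],Kd=K["side"],Td=T["side"])
fx,bx=-.1125,.1125
L=[("scene",(fx,.14,.136),(372.7,199)),("scene",(fx,-.14,.136),(312.7,254)),("scene",(bx,-.14,.136),(369.3,300.7)),("scene",(bx,-.14,0),(365.3,317.3)),
("scene",(-.078,0,.176),(353.3,224.7)),("scene","g",(359.3,251)),("scene","m",(411,195)),
("side",(fx,.14,.136),(289,296.7)),("side",(fx,-.14,.136),(318,229)),("side",(bx,-.14,.136),(247.3,215)),("side",(fx,.14,0),(289,325)),("side",(bx,.14,0),(216.3,305.7)),
("side",(-.078,0,.176),(290.7,247.3)),("side","g",(273,229.7)),("side","m",(237,267))]
def res(p):
    o=[]
    for n,P,u in L:
        if P=="g":P=(p[3],-.055,.17)
        if P=="m":P=(.112-.15*np.cos(p[4]),.156,.13+.15*np.sin(p[4]))
        o.append(proj(K[n],T[n],w(p,np.array(P)))-u)
    return np.array(o)
s=least_squares(lambda p:res(p).ravel(),[.7,-.2,0,0,.6],loss='soft_l1')
print(s.x.round(4));print(res(s.x).round(1).tolist())
p=s.x
for a,P in(("handle",(-.078,0,.176)),("grip",(p[3],-.055,.17)),("hinge",(p[3],-.165,.17))):print(a,w(p,np.array(P)).round(4))
np.save("chest.npy",p)
E
```

```text
[ 0.6225  0.0209  0.147  -0.0037  0.8031]
[[-0.8, -0.8], [-0.7, -1.3], [0.4, -0.9], [0.2, 1.4], [-1.0, -1.1], [-0.3, -0.4], [-1.0, 1.6], [-2.6, 0.2], [-1.8, -2.5], [0.3, -2.5], [-0.3, 0.8], [0.2, 2.1], [-0.4, -0.3], [-0.7, 0.4], [-0.1, -0.8]]
handle [0.5454 0.0095 0.176 ]
grip [ 0.6269 -0.034   0.17  ]
hinge [ 0.643  -0.1428  0.17  ]
```

```bash
python3 -m inch '[[0,0,-0.012,-7.86],[0,0,-0.012,-7.86],[0,0,-0.012,-7.86],[0,0,-0.012,-7.86],[0,0,-0.012,-7.86],[0,0,-0.012,-7.86],[0,0,-0.012,-7.86],[0,0,-0.012,-7.86],[0,0,-0.012,-7.86],[0,0,-0.012,-7.86]]' 0.0854 40
python3 -m inch '[[0.01,0.009,0,0],[0.03,0.027,0,0],[0.03,0.027,0,0],[0.03,0.027,0,0],[0.03,0.027,0,0],[0.03,0.027,0,0],[0.03,0.027,0,0],[0.03,0.027,0,0],[0.03,0.027,0,0],[0.03,0.027,0,0]]'
python3 -m inch '[[0.03,0.027,0,0],[0.03,0.027,0,0],[0.03,0.027,0,0],[0.03,0.027,0,0],[0.03,0.027,0,0],[0.03,0.027,0,0],[0.03,0.027,0,0],[0.02,0.017,0,0],[0.01,0.008,0,0],[0,0,0,0],[0,0,0,0]]'
cat >> h.py <<'E'
def wcam(bot):
    o=bot.get_obs();r=bot.read_camera("wrist");q=np.array(o["tool_rot"])
    T=np.eye(4);T[:3,:3]=R.from_quat(q[[1,2,3,0]]).as_matrix();T[:3,3]=o["eef_pos"]
    return r["color"],r["mtx"],T@r["hand_eye"],o
def rel(o,tgt):
    q=np.array(o["tool_rot"]);M=R.from_quat(q[[1,2,3,0]])
    x=M.apply([1,0,0]);print("phi",np.degrees(np.arctan2(x[1],x[0])).round(2),"z",M.apply([0,0,1]).round(3),"pos",np.round(o["eef_pos"],4))
    return M.inv().apply(np.array(tgt)-o["eef_pos"]).round(4)
E
python3 - <<'E'
from h import *
from station import bot
im,K,T,o=wcam(bot);cv2.imwrite("pics/w1.png",im[...,::-1])
np.savez("w1.npz",K=K,T=T)
print(rel(o,[.627,-.034,.3]),np.round(o["q"],2),o["t"])
p=np.load("chest.npy")
for P in((-.078,0,.176),(p[3],-.055,.17),(-.1125,-.14,.136),(-.1125,.14,.136)):print(proj(K,T,w(p,np.array(P))).round(1))
E
```

```text
t: 1.2
eef_pos: [0.2287, -0.6349, 0.3655]
tool_rot: [-0.0, 0.651, 0.759, 0.0]
contact_force: [0.1, -0.0, -0.1]
gripper_width: 0.996
grasp_force: 0.0
t: 2.2
eef_pos: [0.4376, -0.3184, 0.3646]
tool_rot: [-0.0, 0.655, 0.756, -0.0]
contact_force: [0.7, -0.7, 0.1]
gripper_width: 0.999
grasp_force: 0.0
t: 3.3
eef_pos: [0.613, -0.0537, 0.3649]
tool_rot: [-0.0, 0.654, 0.756, -0.001]
contact_force: [-0.0, -0.0, 0.3]
gripper_width: 1.0
grasp_force: 0.0
phi 98.28 z [-0.001 -0.001 -1.   ] pos [ 0.613  -0.0537  0.3649]
[0.0176 0.0167 0.0648] [ 0.43  0.35 -0.6   1.52  0.2   1.33 -0.04] 3.3
[240.3 123.4]
[338.8 195.1]
[220.  279.4]
[192.5 -74.4]
```

View pics/w1.png

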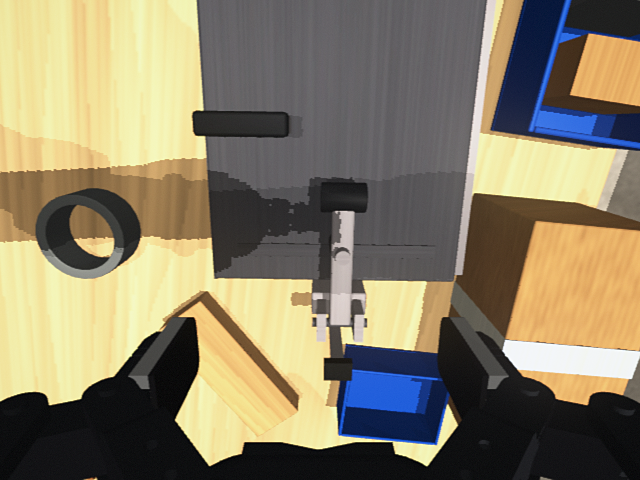

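Wrist view: handle top centre (241,122), grip centre (344,197), lid front-right corner (214,279), rest-post pad (338,369), box corner (472,195). I'll refine the fit and check the clearance to the cardboard box.

```bash
cat > fit.py <<'E'
from h import *
c=np.load("cam.npz");a=np.load("w1.npz")
CAM={"scene":(c["Ks"],c["Ts"],1),"side":(c["Kd"],c["Td"],1),"w1":(a["K"],a["T"],1.5)}
fx,bx=-.1125,.1125
L=[("scene",(fx,.14,.136),(372.7,199)),("scene",(fx,-.14,.136),(312.7,254)),("scene",(bx,-.14,.136),(369.3,300.7)),
("scene",(-.078,0,.176),(353.3,224.7)),("scene","g",(359.3,251)),("scene","m",(411,195)),
("side",(fx,.14,.136),(289,296.7)),("side",(fx,-.14,.136),(318,229)),("side",(bx,-.14,.136),(247.3,215)),("side",(fx,.14,0),(289,325)),("side",(bx,.14,0),(216.3,305.7)),
("side",(-.078,0,.176),(290.7,247.3)),("side","g",(273,229.7)),("side","m",(237,267)),
("w1",(fx,-.14,.136),(214,279)),("w1",(-.078,0,.184),(241,122)),("w1","g",(344.5,197)),("w1",(-.113,0,.184),(193,123)),("w1",(-.043,0,.184),(289,122))]
def res(p):
    o=[]
    for n,P,u in L:
        if P=="g":P=(p[3],-.055,.17)
        if P=="m":P=(.112-.15*np.cos(p[4]),.156,.13+.15*np.sin(p[4]))
        o.append((proj(*CAM[n][:2],w(p,np.array(P)))-u)*CAM[n][2])
    return np.array(o)
def ray(n,u):
    K,T,_=CAM[n];d=T[:3,:3]@[(u[0]-K[0,2])/K[0,0],-(u[1]-K[1,2])/K[1,1],-1];return T[:3,3],d
if __name__=="__main__":
    s=least_squares(lambda p:res(p).ravel(),np.load("chest.npy"),loss='soft_l1');p=s.x
    print(p.round(4));print(res(p)[-7:].round(1).tolist())
    for n,P in(("handle",(-.078,0,.176)),("grip",(p[3],-.055,.17)),("hinge",(p[3],-.165,.17)),("end",(p[3],-.2734,.1888))):print(n,w(p,np.array(P)).round(4))
    np.save("chest.npy",p)
    inv=lambda P:R.from_euler('z',-p[2]).apply(P-np.array([p[0],p[1],0])).round(3)
    for u,v in(((472,195),(397,303)),((500,370),(330,350))):
        A,d=ray("w1",u);B,e=ray("scene",v);st=np.linalg.lstsq(np.c_[d,-e],B-A,rcond=None)[0];print("box",inv(A+st[0]*d),inv(B+st[1]*e))
    A,d=ray("w1",(338,369));print("post@.16",inv(A+d*(.16-A[2])/d[2]))
    np.set_printoptions(suppress=True)
    for z in(.17,):
        A,d=ray("w1",(344.5,197));print("grip ray",(A+d*(z-A[2])/d[2]).round(4))
E
python3 fit.py
```

```text
[ 6.244e-01  2.030e-02  1.316e-01 -3.000e-04  7.761e-01]
[[-2.0, -0.1], [-0.2, -0.5], [8.4, -0.6], [-0.4, 1.5], [-0.3, -1.1], [-0.8, -0.9], [-0.0, 2.4]]
handle [0.5471 0.0101 0.176 ]
grip [ 0.6313 -0.0343  0.17  ]
hinge [ 0.6457 -0.1433  0.17  ]
end [ 0.66   -0.2508  0.1888]
box [ 0.144 -0.072  0.057] [ 0.16  -0.057  0.06 ]
box [ 0.185 -0.262  0.095] [ 0.123 -0.311  0.095]
post@.16 [-0.001 -0.22   0.16 ]
grip ray [ 0.6316 -0.0348  0.17  ]
```

```bash
python3 -m inch '[[0.01,0.01,0.02,0.8],[0.007,0.009,0.03,0],[0,0,0.03,0],[0,0,0.02,0],[0,0,0,0],[0,0,0,0]]'
python3 - <<'E'
from h import *
from station import bot
o=bot.get_obs();print(rel(o,[.6314,-.0345,.166]),o["contact_force"])
E
```

```text
t: 3.95
eef_pos: [0.63, -0.0345, 0.2659]
tool_rot: [0.0, 0.66, 0.752, -0.0]
contact_force: [-1.0, -0.2, 1.4]
gripper_width: 1.0
grasp_force: 0.0
phi 97.47 z [ 0.    -0.001 -1.   ] pos [ 0.63   -0.0345  0.2659]
[-0.0001  0.0014  0.0999] [-0.96311676 -0.18036939  1.36761624]
```

```bash
python3 -m inch '[[0,0.0014,0.02,0],[0,0,0.03,0],[0,0,0.025,0],[0,0,0.015,0],[0,0,0.01,0],[0,0,0,0],[0,0,0,0]]' 0.06
python3 -m inch '[[0,0,0,0],[0,0,0,0],[0,0,0,0],[0,0,0,0],[0,0,0,0],[0,0,0,0]]' 0.02 35
python3 - <<'E'
from h import *
from station import bot
im,K,T,o=wcam(bot);cv2.imwrite("pics/w2.png",im[...,::-1])
print(rel(o,[.6314,-.0345,.166]),o["contact_force"],o["gripper_width"]*85.4)
E
```

```text
t: 4.65
eef_pos: [0.6324, -0.0328, 0.1666]
tool_rot: [0.001, 0.659, 0.752, 0.001]
contact_force: [0.5, -0.0, 0.8]
gripper_width: 0.703
grasp_force: 0.0
t: 5.25
eef_pos: [0.6302, -0.033, 0.1666]
tool_rot: [-0.001, 0.659, 0.752, -0.001]
contact_force: [-8.4, -1.0, 8.2]
gripper_width: 0.415
grasp_force: 35.7
phi 97.6 z [-0.002 -0.001 -1.   ] pos [ 0.6302 -0.033   0.1666]
[-0.0016  0.001   0.0006] [-8.43449074 -0.99129115  8.18693895] 35.422433881915126
```

View pics/w2.png

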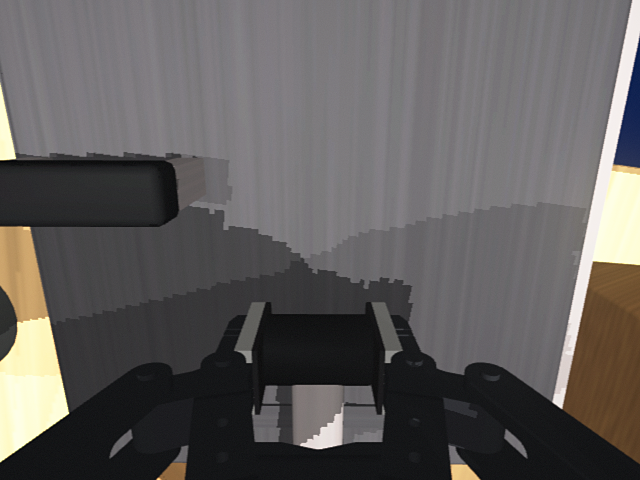

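Bar grip held (35 mm between the pads), with the handle visible and clear at the left. Now I'll work out the swing increments.

```bash
python3 -c "
import numpy as np
t=np.r_[np.arange(19)*.15,2.7+.045*np.arange(1,7)]
x=.11*np.cos(t);z=-.11*np.sin(t)
print([[round(a,4),round(b,4)] for a,b in zip(np.diff(x),np.diff(z))])"
```

```text
[[np.float64(-0.0012), np.float64(-0.0164)], [np.float64(-0.0037), np.float64(-0.0161)], [np.float64(-0.006), np.float64(-0.0153)], [np.float64(-0.0083), np.float64(-0.0143)], [np.float64(-0.0103), np.float64(-0.0129)], [np.float64(-0.0121), np.float64(-0.0112)], [np.float64(-0.0136), np.float64(-0.0093)], [np.float64(-0.0149), np.float64(-0.0071)], [np.float64(-0.0158), np.float64(-0.0048)], [np.float64(-0.0163), np.float64(-0.0024)], [np.float64(-0.0165), np.float64(0.0001)], [np.float64(-0.0163), np.float64(0.0025)], [np.float64(-0.0157), np.float64(0.0049)], [np.float64(-0.0148), np.float64(0.0072)], [np.float64(-0.0136), np.float64(0.0094)], [np.float64(-0.012), np.float64(0.0113)], [np.float64(-0.0102), np.float64(0.013)], [np.float64(-0.0081), np.float64(0.0143)], [np.float64(-0.002), np.float64(0.0045)], [np.float64(-0.0018), np.float64(0.0046)], [np.float64(-0.0016), np.float64(0.0047)], [np.float64(-0.0014), np.float64(0.0048)], [np.float64(-0.0012), np.float64(0.0048)], [np.float64(-0.001), np.float64(0.0049)]]
```

```bash
python3 -m inch '[[0,-0.001,0,0],[-0.0012,0,-0.0164,0],[-0.0037,0,-0.0161,0],[-0.006,0,-0.0153,0],[-0.0083,0,-0.0143,0],[-0.0103,0,-0.0129,0],[0,0,0,0]]'
```

```text
t: 6.0
eef_pos: [0.6343, -0.0639, 0.2427]
tool_rot: [0.0, 0.659, 0.752, -0.0]
contact_force: [-4.5, -0.1, 1.0]
gripper_width: 0.414
grasp_force: 36.7
```

```bash
python3 -m inch '[[-0.0121,0,-0.0112,0],[-0.0136,0,-0.0093,0],[-0.0149,0,-0.0071,0],[-0.0158,0,-0.0048,0],[-0.0163,0,-0.0024,0],[-0.0165,0,0.0001,0],[-0.0163,0,0.0025,0],[0,0,0,0]]'
python3 -m inch '[[-0.0157,0,0.0049,0],[-0.0148,0,0.0072,0],[-0.0136,0,0.0094,0],[-0.012,0,0.0113,0],[-0.0102,0,0.013,0],[-0.0081,0,0.0143,0],[0,0,0,0],[0,0,0,0]]'
```

```text
t: 6.8
eef_pos: [0.6483, -0.1715, 0.2738]
tool_rot: [0.001, 0.66, 0.751, -0.001]
contact_force: [-6.6, -2.0, 4.7]
gripper_width: 0.413
grasp_force: 36.5
t: 7.6
eef_pos: [0.6579, -0.245, 0.2136]
tool_rot: [0.002, 0.66, 0.751, -0.002]
contact_force: [-3.9, -5.1, 2.3]
gripper_width: 0.415
grasp_force: 47.8
```

```bash
python3 -m inch '[[-0.002,0,0.0045,0],[-0.0018,0,0.0046,0],[-0.0016,0,0.0047,0],[-0.0014,0,0.0048,0],[0,0,0,0],[0,0,0,0]]'
```

```text
t: 8.2
eef_pos: [0.6589, -0.2518, 0.1956]
tool_rot: [0.002, 0.66, 0.751, -0.002]
contact_force: [-4.9, -6.2, 3.6]
gripper_width: 0.415
grasp_force: 50.4
```

```bash
python3 -m inch '[[-0.0006,0,0.0025,0],[-0.0006,0,0.0025,0],[-0.0005,0,0.0025,0],[0,0,0,0],[0,0,0,0]]'
```

```text
t: 8.7
eef_pos: [0.6591, -0.2536, 0.1882]
tool_rot: [0.002, 0.66, 0.751, -0.002]
contact_force: [-4.6, -5.4, 3.5]
gripper_width: 0.41
grasp_force: 51.4
```

```bash
python3 -m inch '[[-0.0002,0,0.0015,0],[-0.0002,0,0.0015,0],[0,0,0,0],[0,0,0,0]]'
```

```text
t: 9.1
eef_pos: [0.6592, -0.2542, 0.1852]
tool_rot: [0.002, 0.66, 0.751, -0.002]
contact_force: [-4.4, -7.4, 3.8]
gripper_width: 0.414
grasp_force: 51.8
```

```bash
python3 -m inch '[[0,0,0.001,0],[0,0,0,0]]'; python3 -m inch '[[0,0,0.001,0],[0,0,0,0]]'; python3 -m inch '[[0,0,0.001,0],[0,0,0,0]]'
python3 - <<'E'
from h import *
from station import bot
im,K,T,o=wcam(bot);s=bot.read_camera("side")["color"]
cv2.imwrite("pics/w3.png",np.hstack([cv2.resize(im,(400,300)),cv2.resize(s[170:320,180:380],(400,300),interpolation=cv2.INTER_CUBIC)])[...,::-1])
print(o["contact_force"])
E
```

```text
t: 9.3
eef_pos: [0.6592, -0.2544, 0.1843]
tool_rot: [0.002, 0.66, 0.751, -0.002]
contact_force: [-5.5, -6.4, 5.3]
gripper_width: 0.413
grasp_force: 51.9
t: 9.5
eef_pos: [0.6592, -0.2546, 0.1834]
tool_rot: [0.002, 0.66, 0.751, -0.002]
contact_force: [-5.0, -6.6, 4.9]
gripper_width: 0.418
grasp_force: 52.1
t: 9.7
eef_pos: [0.6592, -0.2547, 0.1823]
tool_rot: [0.002, 0.66, 0.751, -0.002]
contact_force: [-5.1, -7.0, 3.8]
gripper_width: 0.415
grasp_force: 52.2
[-5.09645928 -6.97395272  3.77184194]
```

View pics/w3.png

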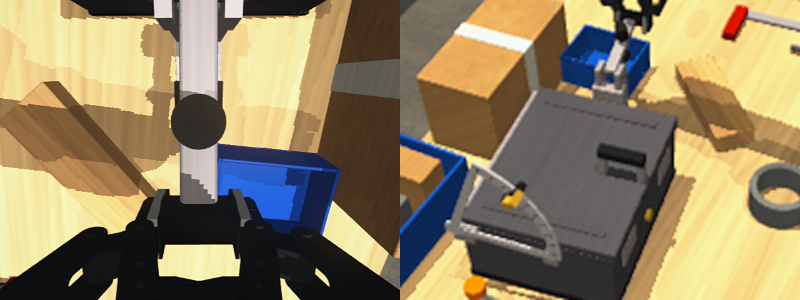

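Wrist view: the bar is swung over with its foot up and the grip still in the fingers. The side view confirms it is over beside the chest. I don't feel contact with the post yet, so I'll keep lowering slowly.

```bash
for i in 1; do python3 -m inch '[[0,0,0.001,0],[0,0,0,0]]'; python3 -m inch '[[0,0,0.001,0],[0,0,0,0]]';python3 -m inch '[[0,0,0.001,0],[0,0,0,0]]'; done | grep -E 'eef|contact'
python3 - <<'E'
from h import *
from station import bot
im,K,T,o=wcam(bot)
p=np.load("chest.npy")
# where the grip centre should appear vs angle
for th in(2.8,2.9,2.97):
    print(th,proj(K,T,w(p,np.array([p[3],-.165+.11*np.cos(th),.17+.11*np.sin(th)]))).round(1), "hinge",proj(K,T,w(p,np.array([p[3],-.165,.17]))).round(1))
cv2.imwrite("pics/w4.png",im[...,::-1])
E
```

```text
eef_pos: [0.6592, -0.2548, 0.1813]
contact_force: [-4.3, -8.4, 4.2]
eef_pos: [0.6592, -0.255, 0.1803]
contact_force: [-4.4, -8.8, 4.1]
eef_pos: [0.6593, -0.2551, 0.1793]
contact_force: [-4.2, -8.2, 4.0]
2.8 [321.4 359.6] hinge [320.  -18.8]
2.9 [321.2 349.5] hinge [320.  -18.8]
2.97 [321.  341.4] hinge [320.  -18.8]
```

View pics/w4.png

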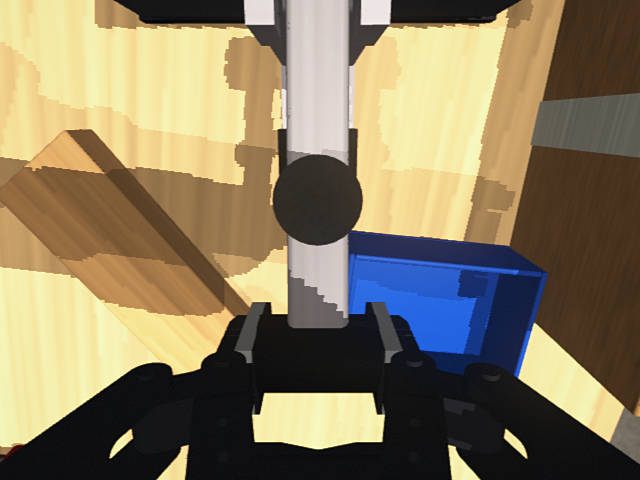

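Run:
```python
from h import *
from station import bot
im,K,T,o=wcam(bot)
p=np.load("chest.npy")
P=lambda y,z:proj(K,T,w(p,np.array([0,-.165+y,.17+z]))).round(1)
for th in(2.8,2.85,2.9,2.97,3.03):
    c,s=np.cos(th),np.sin(th)
    print(th,"foot",P(.065*c+.034*s,.065*s-.034*c),"grip top edge/bot",P(.11*c+.012,.11*s)[1],P(.11*c-.012,.11*s)[1],"scale px/36mm",
     [(proj(K,T,w(p,np.array([x,-.165+.11*c,.17+.11*s+.006])))[0]).round(1) for x in(-.018,.018)])
for f in("w2","w4"):
    g=cv2.imread(f"pics/{f}.png",0);print(f,[g[r,225:415:2].tolist() for r in(350,)]); print(g[295:400:2,320].tolist())
print(np.linalg.inv(T)[:3,:3].round(2).tolist(),(np.linalg.inv(T)@np.append(o["eef_pos"],1)).round(3),K[0,0])
```

```text
2.8 foot [323.5 175.9] grip top edge/bot 321.3 395.6 scale px/36mm [np.float64(255.9), np.float64(389.9)]
2.85 foot [323.4 186.8] grip top edge/bot 318.2 389.3 scale px/36mm [np.float64(258.9), np.float64(386.5)]
2.9 foot [323.2 196.2] grip top edge/bot 314.3 382.7 scale px/36mm [np.float64(261.6), np.float64(383.5)]
2.97 foot [323.  207.1] grip top edge/bot 308.1 373.0 scale px/36mm [np.float64(265.0), np.float64(379.6)]
3.03 foot [322.8 214.6] grip top edge/bot 302.1 364.4 scale px/36mm [np.float64(267.6), np.float64(376.6)]
w2 [[22, 19, 19, 20, 33, 112, 109, 113, 110, 108, 109, 107, 109, 63, 15, 22, 19, 15, 16, 21, 25, 25, 26, 23, 26, 25, 25, 24, 23, 25, 22, 22, 22, 25, 24, 23, 24, 24, 24, 24, 25, 24, 23, 23, 21, 25, 24, 23, 24, 24, 23, 26, 23, 24, 24, 23, 22, 25, 21, 23, 22, 23, 23, 22, 21, 25, 22, 20, 22, 24, 21, 22, 24, 22, 18, 17, 17, 16, 22, 17, 80, 109, 106, 107, 106, 108, 108, 108, 109, 36, 22, 24, 22, 24, 25]]
[54, 57, 56, 54, 53, 51, 54, 56, 53, 56, 16, 15, 18, 17, 17, 18, 17, 21, 16, 19, 18, 19, 21, 18, 22, 22, 21, 25, 22, 23, 22, 23, 19, 19, 21, 20, 17, 19, 21, 20, 17, 19, 20, 17, 10, 134, 127, 126, 126, 126, 125, 127, 125]
w4 [[16, 15, 17, 17, 22, 75, 87, 86, 85, 83, 83, 83, 85, 57, 13, 15, 15, 15, 16, 18, 16, 17, 18, 18, 17, 19, 20, 15, 16, 17, 15, 18, 17, 15, 16, 18, 19, 23, 19, 16, 18, 19, 21, 18, 19, 19, 17, 19, 19, 17, 17, 17, 18, 19, 19, 21, 19, 20, 19, 21, 18, 22, 21, 19, 18, 19, 20, 21, 20, 18, 22, 16, 21, 20, 17, 17, 17, 16, 19, 15, 62, 86, 82, 85, 83, 84, 85, 83, 83, 27, 18, 21, 20, 20, 19]]
[107, 102, 104, 101, 103, 104, 103, 102, 104, 102, 101, 103, 100, 101, 99, 100, 104, 16, 17, 17, 20, 18, 19, 19, 16, 17, 18, 19, 19, 19, 21, 19, 21, 20, 21, 18, 17, 19, 15, 15, 17, 18, 15, 15, 13, 17, 13, 13, 4, 218, 241, 239, 239]
[[0.99, 0.13, -0.0], [-0.12, 0.95, -0.3], [-0.04, 0.29, 0.96]] [-0.    -0.032 -0.145  1.   ] 409.1964650547826
```

```bash
{ python3 -m inch '[[-0.0005,0,0.001,0],[0,0,0.001,0],[0,0,0,0]]'; python3 -m inch '[[-0.0005,0,0.001,0],[0,0,0.001,0],[0,0,0,0]]'; python3 -m inch '[[0,0,0.001,0],[0,0,0.001,0],[0,0,0,0]]'; } | grep -E 'eef|contact'
python3 - <<'E'
from h import *
from station import bot
im,K,T,o=wcam(bot)
g=cv2.cvtColor(im,cv2.COLOR_RGB2GRAY);cv2.imwrite("pics/w5.png",im[...,::-1])
print("foot col",[ (r,int(g[r,317])) for r in range(140,260,3)]);print("grip",[(r,int(g[r,320])) for r in range(300,400,3)])
E
```

```text
eef_pos: [0.6593, -0.2553, 0.1772]
contact_force: [-4.0, -7.7, 3.6]
eef_pos: [0.6593, -0.2555, 0.1751]
contact_force: [-5.6, -6.9, 3.5]
eef_pos: [0.6593, -0.2557, 0.1732]
contact_force: [-5.6, -8.8, 3.8]
foot col [(140, 212), (143, 213), (146, 212), (149, 212), (152, 211), (155, 211), (158, 213), (161, 110), (164, 50), (167, 50), (170, 50), (173, 49), (176, 46), (179, 46), (182, 47), (185, 47), (188, 49), (191, 44), (194, 47), (197, 45), (200, 47), (203, 47), (206, 45), (209, 45), (212, 44), (215, 43), (218, 42), (221, 47), (224, 46), (227, 43), (230, 45), (233, 42), (236, 45), (239, 46), (242, 46), (245, 46), (248, 44), (251, 42), (254, 42), (257, 85)]
grip [(300, 102), (303, 102), (306, 101), (309, 103), (312, 104), (315, 103), (318, 100), (321, 101), (324, 100), (327, 101), (330, 104), (333, 16), (336, 19), (339, 19), (342, 19), (345, 20), (348, 22), (351, 18), (354, 21), (357, 20), (360, 20), (363, 18), (366, 18), (369, 19), (372, 14), (375, 17), (378, 17), (381, 18), (384, 17), (387, 17), (390, 17), (393, 7), (396, 249), (399, 240)]
```

```bash
cat > foot.py <<'E'
from h import *
def foot(f):
    g=cv2.imread(f,0)
    m=((g>30)&(g<80)).astype(np.uint8);m[:120]=0;m[280:]=0;m[:,:260]=0;m[:,380:]=0
    m=cv2.morphologyEx(m,cv2.MORPH_OPEN,np.ones((15,15),np.uint8))
    n,l,s,c=cv2.connectedComponentsWithStats(m);k=1+s[1:,4].argmax()
    ct=max(cv2.findContours((l==k).astype(np.uint8),0,2)[0],key=len)
    return np.r_[cv2.minEnclosingCircle(ct)[0],cv2.minEnclosingCircle(ct)[1],s[k,:4]]
if __name__=="__main__":
    for f in("w4","w5"):print(f,foot(f"pics/{f}.png").round(1))
    from station import bot
    im,K,T,o=wcam(bot);p=np.load("chest.npy")
    P=lambda y,z:proj(K,T,w(p,np.array([0,-.165+y,.17+z]))).round(1)
    for th in(2.75,2.8,2.85,2.9,2.95,2.97):
        c,s=np.cos(th),np.sin(th);print(th,"foot",P(.065*c+.034*s,.065*s-.034*c),"depth",-(np.linalg.inv(T)@np.append(w(p,np.array([0,-.165+.065*c+.034*s,.17+.065*s-.034*c])),1))[2].round(4),"grip",P(.11*c,.11*s))
E
python3 foot.py
```

```text
w4 [330.  210.   66.5 273.  155.  107.  101. ]
w5 [329.5 216.   64.3 272.  165.  108.   93. ]
2.75 foot [324.2 163. ] depth 0.0744 grip [323.2 375.2]
2.8 foot [324.  176.4] depth 0.0776 grip [323.  370.1]
2.85 foot [323.8 188.1] depth 0.0808 grip [322.8 364.5]
2.9 foot [323.6 198.2] depth 0.0841 grip [322.6 358.5]
2.95 foot [323.5 206.7] depth 0.0875 grip [322.4 352.2]
2.97 foot [323.4 209.7] depth 0.0888 grip [322.3 349.6]
```

```bash
{ python3 -m inch '[[0,0,0.001,0],[0,0,0.001,0],[0,0,0,0]]'; python3 -m inch '[[0,0,0.001,0],[0,0,0.001,0],[0,0,0,0]]';  } | grep -E 'eef|contact'
python3 - <<'E'
from h import *
from station import bot
im,K,T,o=wcam(bot)
g=cv2.cvtColor(im,cv2.COLOR_RGB2GRAY).astype(int);cv2.imwrite("pics/w6.png",im[...,::-1])
for f,a in(("w4",cv2.imread("pics/w4.png",0).astype(int)),("w5",cv2.imread("pics/w5.png",0).astype(int)),("w6",g)):
    c=a[:,317];fr=np.where((c[120:290]<80))[0]+120
    b=a[:,320];gr=np.where(b[280:410]<40)[0]+280
    r=a[205];L=np.where(r[240:400]<75)[0]+240
    print(f,"foot",fr.min(),fr.max(),"grip",gr.min(),gr.max(),"row",L.min(),L.max(),a[205,264:290:2].tolist())
E
```

```text
eef_pos: [0.6594, -0.2558, 0.1716]
contact_force: [-5.4, -6.6, 5.5]
eef_pos: [0.6594, -0.2558, 0.1715]
contact_force: [-10.5, -5.6, 14.8]
w4 foot 155 244 grip 329 391 row 273 361 [122, 121, 124, 130, 103, 40, 45, 44, 43, 45, 45, 44, 43]
w5 foot 164 256 grip 332 394 row 272 362 [121, 124, 126, 129, 45, 43, 45, 45, 45, 44, 45, 46, 45]
w6 foot 168 260 grip 334 395 row 272 362 [123, 127, 128, 116, 45, 45, 47, 46, 45, 45, 46, 47, 45]
```

Firm contact: TCP z stopped at 0.1715 and Fz rose by 10 N, so the bar is on its post. I'll relax, release and go up.

```bash
{ python3 -m inch '[[0,0,-0.001,0],[0,0,-0.0005,0],[0,0,0,0]]'; python3 -m inch '[[0,0,0,0],[0,0,0,0],[0,0,0,0],[0,0,0,0]]' 0.065; python3 -m inch '[[0,0,-0.01,0],[0,0,-0.02,0],[0,0,-0.03,0],[0,0,-0.03,0],[0,0,-0.03,0],[0,0,-0.02,0],[0,0,0,0]]'; } | grep -E 't:|eef|contact|width'
python3 - <<'E'
from h import *
from station import bot
im,K,T,o=wcam(bot);np.savez("w7.npz",K=K,T=T);s=bot.read_camera("side")["color"];c=bot.read_camera("scene")["color"]
f=lambda a:cv2.resize(a,(400,300),interpolation=cv2.INTER_CUBIC)
cv2.imwrite("pics/w7full.png",im[...,::-1]);cv2.imwrite("pics/side7.png",s[...,::-1])
cv2.imwrite("pics/w7.png",np.vstack([np.hstack([f(im),f(s[170:320,180:380])]),np.hstack([f(c[200:350,270:470]),f(s[240:315,190:290])])])[...,::-1])
print(rel(o,[.5471,.0101,.30]),np.round(o["q"],2))
E
```

```text
t: 12.45
eef_pos: [0.6594, -0.2558, 0.1716]
tool_rot: [0.003, 0.66, 0.751, -0.002]
contact_force: [-6.9, -7.2, 6.9]
gripper_width: 0.414
t: 12.85
eef_pos: [0.6601, -0.2498, 0.169]
tool_rot: [0.0, 0.658, 0.753, 0.0]
contact_force: [-0.5, 0.9, -0.3]
gripper_width: 0.761
t: 13.55
eef_pos: [0.6614, -0.2501, 0.3136]
tool_rot: [0.003, 0.659, 0.753, 0.002]
contact_force: [0.7, -0.0, 1.3]
gripper_width: 0.759
phi 97.63 z [ 0.007 -0.002 -1.   ] pos [ 0.6614 -0.2501  0.3136]
[ 0.2731 -0.0788  0.0124] [ 0.61  0.53 -0.52  1.36  0.27  1.31  0.21]
```

View pics/w7.png

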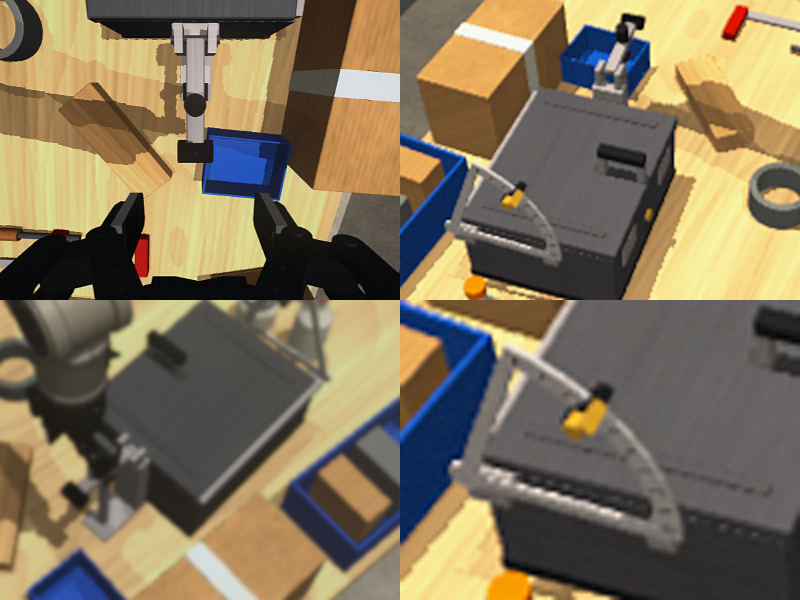

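The bar is lying on its post and the lid is free. The side view shows the clip near (237,267). Next I'll turn to the handle orientation and move above the quadrant to measure the clip.

```bash
{ python3 -m inch '[[0,0,-0.009,8.2],[0,0,-0.009,8.2],[0,0,-0.009,8.2],[0,0,-0.009,8.2],[0,0,-0.009,8.2],[0,0,-0.009,8.2],[0,0,-0.009,8.2],[0,0,-0.009,8.2],[0,0,-0.009,8.2],[0,0,-0.009,8.2],[0,0,-0.009,8.2]]'; python3 -m inch '[[-0.0021,-0.0186,0,0],[-0.0042,-0.0373,0,0],[-0.0042,-0.0373,0,0],[-0.0042,-0.0373,0,0],[-0.0042,-0.0373,0,0],[-0.0042,-0.0373,0,0],[-0.0042,-0.0373,0,0],[-0.0042,-0.0373,0,0],[-0.0042,-0.0373,0,0],[-0.0042,-0.0373,0,0],[-0.0021,-0.0186,0,0],[0,0,0,0]]';python3 -m inch '[[0,0,0,0],[0,0,0,0],[0,0,0,0]]'; } | grep -E 't:|eef|contact|width'
python3 - <<'E'
from h import *
from station import bot
im,K,T,o=wcam(bot);np.savez("w8.npz",K=K,T=T);cv2.imwrite("pics/w8.png",im[...,::-1])
p=np.load("chest.npy");print(rel(o,[.5471,.0101,.30]),np.round(o["q"],2))
for n,P in(("handle",(-.078,0,.184)),("clip.70",(.112-.15*np.cos(.7),.156,.13+.15*np.sin(.7))),("clip.80",(.112-.15*np.cos(.8),.156,.13+.15*np.sin(.8))),("pivot",(.112,.156,.13)),("FL",(-.1125,.14,.136)),("BL",(.112,.14,.136)),("FR",(-.1125,-.14,.136))):print(n,proj(K,T,w(p,np.array(P))).round(1))
E
```

```text
t: 14.8
eef_pos: [0.6591, -0.2502, 0.4063]
tool_rot: [-0.0, 0.998, 0.062, -0.001]
contact_force: [0.6, -0.2, 0.2]
gripper_width: 0.759
t: 16.0
eef_pos: [0.5673, 0.119, 0.4067]
tool_rot: [-0.001, 0.998, 0.07, -0.001]
contact_force: [-0.2, -0.0, 0.4]
gripper_width: 0.763
t: 16.3
eef_pos: [0.57, 0.1125, 0.4074]
tool_rot: [0.0, 0.998, 0.064, -0.0]
contact_force: [-0.5, 0.4, 0.5]
gripper_width: 0.765
phi 7.32 z [-0.001 -0.001 -1.   ] pos [0.57   0.1125 0.4074]
[-0.0357  0.0986  0.1075] [ 0.01  0.24 -0.39  1.54  0.09  1.38 -1.83]
handle [426.3 249.6]
clip.70 [239.8 171.6]
clip.80 [236.2 159. ]
pivot [251.8  29.5]
FL [277.5 268.2]
BL [268.9  28. ]
FR [547.  266.9]
```

View pics/w8.png

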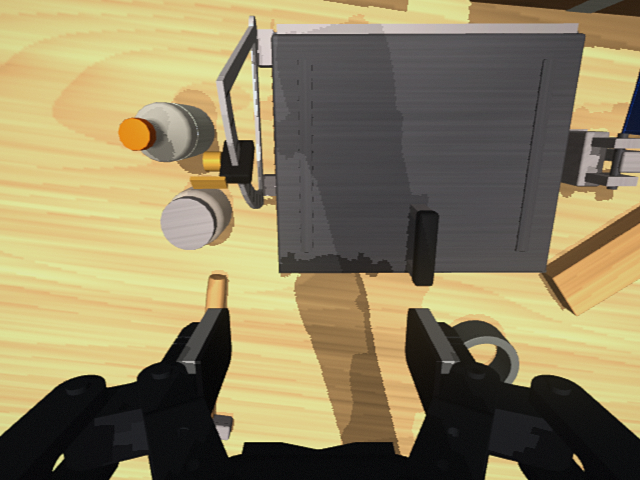

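Wrist view from above: clip body spans u 221–254 and v 141–182; lid front corners at (278.5,272) and (547,272); handle front end at (423.5,285). I'll refit with small per-camera biases to get the mark angle.

```bash
cat > fit2.py <<'E'
from fit import *
b=np.load("w8.npz");CAM["w8"]=(b["K"],b["T"],1)
L=[l for l in L if not(l[0]=="side" and l[1]=="m")]+[("w8",(fx,.14,.136),(278.5,272)),("w8",(fx,-.14,.136),(547,272)),("w8",(-.113,0,.184),(423.5,285)),("side","m",(238.3,265))]
names=["scene","side","w1","w8"]
def clipbox(p,n,bias):
    t=p[4];r=np.array([-np.cos(t),0,np.sin(t)]);q=np.array([np.sin(t),0,np.cos(t)]);c=np.array([.112,.156,.13])+.15*r
    pts=np.array([proj(*CAM[n][:2],w(p,c+a*.017*r+d*.005*q+e*np.array([0,.011,0]))+bias) for a in(-1,1) for d in(-1,1) for e in(-1,1)])
    return np.r_[pts.min(0),pts.max(0)]
def f(p,parts=False):
    o=[];B=p[5:].reshape(4,3)
    for n,P,u in L:
        if P=="g":P=(p[3],-.055,.17)
        if P=="m":P=(.112-.15*np.cos(p[4]),.156,.13+.15*np.sin(p[4]))
        o.append((proj(*CAM[n][:2],w(p,np.array(P))+B[names.index(n)])-u)/(1.2 if n in("scene","side") else 1.5))
    cb=(clipbox(p,"w8",B[3])-[221,141,254,182])/1.5
    if parts:print(np.round(o[-4:],1).tolist(),cb.round(1))
    return np.r_[np.ravel(o),cb,p[5:]/.002]
if __name__=="__main__":
    for t0 in(.6,.85):
        x0=np.r_[np.load("chest.npy")[:4],t0,np.zeros(12)]
        s=least_squares(f,x0,loss='soft_l1',x_scale=np.r_[.01,.01,.01,.01,.1,np.full(12,.002)]);print(s.x[:5].round(4),s.cost,(s.x[5:]*1e3).round(1).tolist());f(s.x,True)
    J=s.jac;print("sd",np.sqrt(np.diag(np.linalg.inv(J.T@J)))[:5].round(4))
    p=s.x;np.save("chest2.npy",p)
    H=lambda t:w(p,np.array([.112-.19*np.cos(t)+.046*np.sin(t),0,.13+.19*np.sin(t)+.046*np.cos(t)]))
    print("handle",H(0),"target",H(p[4]))
E
python3 fit2.py
```

```text
[ 6.229e-01  1.960e-02  1.312e-01 -6.000e-04  8.013e-01] 21.22846449248936 [1.3, 0.5, -0.1, -1.9, -1.0, -0.4, 1.5, 0.8, 0.5, -1.0, -0.4, -0.7]
[[-0.1, -1.2], [-0.0, -1.9], [0.4, 2.0], [-1.0, 0.5]] [-1.9 -0.9  1.   2.4]
[ 6.229e-01  1.960e-02  1.312e-01 -6.000e-04  8.013e-01] 21.22846449248927 [1.3, 0.5, -0.1, -1.9, -1.0, -0.4, 1.5, 0.8, 0.5, -1.0, -0.4, -0.7]
[[-0.1, -1.2], [-0.0, -1.9], [0.4, 2.0], [-1.0, 0.5]] [-1.9 -0.9  1.   2.4]
sd [0.0016 0.0014 0.0067 0.0014 0.0188]
handle [0.54560263 0.00938183 0.176     ] target [0.63566787 0.02127045 0.29847724]
```

```bash
{ python3 -m inch '[[-0.004,0.01,0,-0.2],[-0.0083,0.0223,0,0],[-0.0083,0.0223,0.02,0],[-0.0083,0.0223,0.03,0],[-0.0084,0.0223,0.04,0],[0,0,0.04,0],[0,0,0.02,0],[0,0,0,0],[0,0,0,0],[0,0,0,0]]' 0.06; } | grep -E 't:|eef|contact|width'
python3 - <<'E'
from h import *
from station import bot
o=bot.get_obs();print(rel(o,[.5456,.0094,.171]),np.round(o["q"],2))
E
```

```text
t: 17.35
eef_pos: [0.5471, 0.0107, 0.2597]
tool_rot: [0.0, 0.998, 0.066, 0.002]
contact_force: [-0.5, -0.1, -0.1]
gripper_width: 0.708
phi 7.61 z [ 0.003  0.    -1.   ] pos [0.5471 0.0107 0.2597]
[-0.0019  0.0011  0.0887] [ 0.15  0.27 -0.34  1.83  0.1   1.05 -1.67]
```

```bash
{ python3 -m inch '[[-0.0015,0.0011,0.02,0],[0,0,0.025,0],[0,0,0.02,0],[0,0,0.015,0],[0,0,0.009,0],[0,0,0,0],[0,0,0,0],[0,0,0,0]]'; python3 -m inch '[[0,0,0,0],[0,0,0,0],[0,0,0,0],[0,0,0,0],[0,0,0,0],[0,0,0,0],[0,0,0,0]]' 0.005 70; } | grep -E 't:|eef|contact|width|grasp'
python3 - <<'E'
from h import *
from station import bot
im,K,T,o=wcam(bot);cv2.imwrite("pics/w9.png",im[...,::-1]);print(rel(o,[.5456,.0094,.171]),o["gripper_width"]*85.4)
E
```

```text
t: 18.15
eef_pos: [0.5455, 0.0096, 0.17]
tool_rot: [0.0, 0.998, 0.066, 0.001]
contact_force: [-0.7, -0.1, -0.3]
gripper_width: 0.702
grasp_force: 0.0
t: 18.85
eef_pos: [0.5446, 0.0101, 0.169]
tool_rot: [-0.0, 0.998, 0.067, 0.0]
contact_force: [-2.3, 4.3, 4.5]
gripper_width: 0.197
grasp_force: 70.5
phi 7.64 z [ 0.     0.001 -1.   ] pos [0.5446 0.0101 0.169 ]
[ 0.0009  0.0008 -0.002 ] 16.811859291065815
```

```bash
python3 -c "
import numpy as np
t=np.arange(17)*.05
x=-.19*np.cos(t)+.046*np.sin(t);z=-.19*np.sin(t)-.046*np.cos(t)
print(','.join('[%.4f,0,%.4f,0]'%(a,b) for a,b in zip(np.diff(x),np.diff(z))))"
```

```text
[0.0025,0,-0.0094,0],[0.0030,0,-0.0093,0],[0.0035,0,-0.0091,0],[0.0039,0,-0.0090,0],[0.0044,0,-0.0087,0],[0.0048,0,-0.0085,0],[0.0052,0,-0.0083,0],[0.0056,0,-0.0080,0],[0.0060,0,-0.0077,0],[0.0064,0,-0.0074,0],[0.0068,0,-0.0071,0],[0.0071,0,-0.0067,0],[0.0074,0,-0.0064,0],[0.0077,0,-0.0060,0],[0.0080,0,-0.0056,0],[0.0083,0,-0.0052,0]
```

```bash
{ python3 -m inch '[[0.0025,0,-0.0094,0],[0.0030,0,-0.0093,0],[0.0035,0,-0.0091,0],[0.0039,0,-0.0090,0],[0,0,0,0],[0,0,0,0]]'; python3 -m inch '[[0.0044,0,-0.0087,0],[0.0048,0,-0.0085,0],[0.0052,0,-0.0083,0],[0.0056,0,-0.0080,0],[0.0060,0,-0.0077,0],[0.0064,0,-0.0074,0],[0,0,0,0],[0,0,0,0]]'; } | grep -E 't:|eef|contact|width|grasp'
python3 - <<'E'
from h import *
from station import bot
o=bot.get_obs();s=bot.read_camera("side")["color"];c=bot.read_camera("scene")["color"];cv2.imwrite("pics/side9.png",s[...,::-1]);cv2.imwrite("pics/scene9.png",c[...,::-1])
d=rel(o,[.5446,.0101,.169]);print(d)
x,z=-d[0],d[2]  # chest dx, dz(up): tool z down so target below is +
f=lambda t:np.array([-.19*np.cos(t)+.046*np.sin(t)+.19,.19*np.sin(t)+.046*np.cos(t)-.046])
t=least_squares(lambda t:f(t[0])-[x,z],[.5]);print("theta by tcp",t.x,t.fun)
E
```

```text
t: 19.5
eef_pos: [0.5565, 0.0116, 0.2049]
tool_rot: [-0.0, 0.998, 0.066, -0.001]
contact_force: [-0.8, 4.6, -7.4]
gripper_width: 0.199
grasp_force: 68.6
t: 20.3
eef_pos: [0.5876, 0.0157, 0.2531]
tool_rot: [-0.0, 0.998, 0.067, -0.002]
contact_force: [-4.5, 6.0, -5.0]
gripper_width: 0.201
grasp_force: 68.8
phi 7.64 z [-0.005 -0.    -1.   ] pos [0.5876 0.0157 0.2531]
[-0.043  -0.0002  0.0843]
theta by tcp [0.4877126] [ 0.00070855 -0.00062806]
```

```bash
{ python3 -m inch '[[0.0068,0,-0.0071,0],[0.0071,0,-0.0067,0],[0.0074,0,-0.0064,0],[0.0077,0,-0.0060,0],[0.004,0,-0.0028,0],[0.004,0,-0.0028,0],[0,0,0,0],[0,0,0,0],[0,0,0,0]]'; } | grep -E 't:|eef|contact|width|grasp'
cat > tcpth.py <<'E'
from h import *
from station import bot
def th():
    d=rel(bot.get_obs(),[.5446,.0101,.169]);x,z=-d[0],d[2]
    f=lambda t:np.array([-.19*np.cos(t)+.046*np.sin(t)+.19,.19*np.sin(t)+.046*np.cos(t)-.046])
    t=least_squares(lambda t:f(t[0])-[x,z],[.5]);return t.x[0],t.fun
E
python3 - <<'E'
from tcpth import *
print("tcp theta",th())
from fit2 import CAM
s=bot.read_camera("side")["color"];c=bot.read_camera("scene")["color"];cv2.imwrite("pics/side10.png",s[...,::-1]);cv2.imwrite("pics/scene10.png",c[...,::-1])
p=np.load("chest2.npy");B={"side":p[8:11],"scene":p[5:8]}
def lid(t,r,y,h=0):return np.array([.112-r*np.cos(t)+h*np.sin(t),y,.13+r*np.sin(t)+h*np.cos(t)])
x0,y0,k=180,210,6
a=cv2.resize(s[...,::-1][y0:y0+100,x0:x0+133],None,fx=k,fy=k,interpolation=cv2.INTER_CUBIC);a=cv2.convertScaleAbs(a,alpha=1.4,beta=15)
pr=lambda P:tuple(int(round(v)) for v in (proj(*CAM["side"][:2],w(p,P)+B["side"])-[x0,y0]+.5)*k)
for h in(-.006,.006):cv2.line(a,pr(lid(.75,.0,.14,h)),pr(lid(.75,.225,.14,h)),(0,255,0),1)
for t in(.7,.75,.8,.85):cv2.circle(a,pr(lid(t,.15,.156)),3,(0,0,255),-1); cv2.putText(a,str(t),(pr(lid(t,.19,.156))),0,.35,(0,0,255))
cv2.imwrite("pics/c10.png",a)
E
```

```text
t: 21.3
eef_pos: [0.6238, 0.0205, 0.2846]
tool_rot: [0.0, 0.998, 0.067, -0.003]
contact_force: [-6.3, 3.5, -4.9]
gripper_width: 0.196
grasp_force: 69.1
phi 7.64 z [-0.006 -0.001 -1.   ] pos [0.6238 0.0205 0.2846]
tcp theta (np.float64(0.7336760310086857), array([ 0.00048539, -0.00071014]))
```

View pics/c10.png

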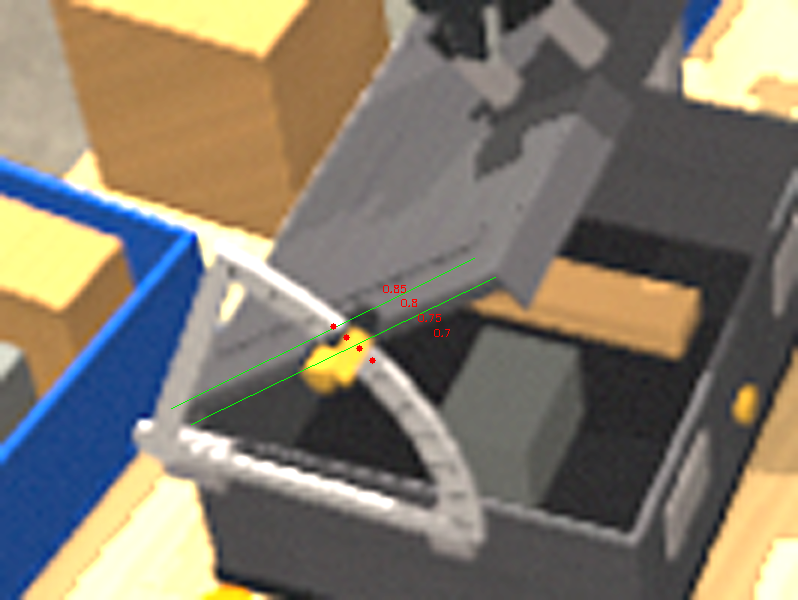

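Side view: the lid edge strip runs from the hinge near crop (190,400) to (510,270). The clip's black body is around crop (360,318), with brass around (338,360), so the lid is slightly below the mark. I'll get the clip angle from its dark pixels in several images.

Run:
```python
from fit2 import *
p=np.load("chest2.npy");B=p[5:].reshape(4,3)
for n in("side","scene","w8"):
    for t in(.75,.8,.85):
        q=p.copy();q[4]=t;print(n,t,clipbox(q,n,B[names.index(n)]).round(1))
for f in("side7",):
    g=cv2.imread(f"pics/{f}.png").max(2);r=cv2.imread(f"pics/{f}.png")
    print("cols 228-249");[print(v,g[v,228:250].tolist()) for v in range(256,276)]
g=cv2.imread("pics/scene0.png").max(2);print("scene");[print(v,g[v,402:421].tolist()) for v in range(186,204)]
g=cv2.imread("pics/w8.png").max(2)
for u in(226,232,240,248):c=np.where(g[125:195,u]<45)[0]+125;print("w8 col",u,c.min(),c.max())
for v in(146,152,160,170,178):c=np.where(g[v,210:262]<45)[0]+210;print("w8 row",v,c.min(),c.max())
for u in(290,360,400,460,530):c=np.where(np.diff(g[250:300,u].astype(int))>40)[0]+250;print("lid front",u,c[:3])
c=g[195:300,425];print("handle col",[int(i) for i in c[::3]])
```

```text
side 0.75 [232.2 261.2 246.6 273.9]
side 0.8 [230.2 259.1 244.2 272.2]
side 0.85 [228.1 257.1 241.8 270.6]
scene 0.75 [402.9 190.8 415.  204.6]
scene 0.8 [404.8 190.7 416.6 204.5]
scene 0.85 [406.7 190.7 418.2 204.6]
w8 0.75 [220.7 146.2 256.8 192.3]
w8 0.8 [218.2 139.8 255.5 185.8]
w8 0.85 [215.6 132.7 254.3 178.4]
cols 228-249
256 [113, 95, 98, 99, 101, 101, 102, 101, 98, 99, 99, 98, 100, 101, 102, 102, 100, 98, 100, 97, 97, 97]
257 [198, 142, 102, 95, 100, 100, 101, 99, 99, 99, 97, 98, 99, 103, 101, 99, 99, 99, 100, 97, 96, 98]
258 [203, 219, 192, 125, 94, 98, 99, 99, 100, 99, 99, 100, 102, 102, 102, 100, 98, 98, 97, 97, 96, 99]
259 [146, 181, 218, 191, 138, 105, 96, 99, 99, 97, 99, 102, 105, 105, 100, 99, 99, 99, 97, 94, 99, 102]
260 [118, 125, 157, 192, 206, 166, 110, 94, 96, 99, 104, 82, 81, 85, 97, 101, 99, 99, 98, 98, 99, 100]
261 [118, 120, 118, 143, 187, 211, 186, 121, 94, 100, 88, 56, 42, 48, 68, 93, 100, 98, 97, 99, 101, 99]
262 [117, 121, 123, 121, 123, 169, 197, 202, 143, 76, 48, 35, 29, 25, 35, 74, 94, 98, 99, 99, 100, 98]
263 [108, 117, 108, 91, 104, 123, 142, 200, 20
[... 2806 characters left out ...]
13, 119, 102, 72, 55, 59, 79, 117, 157, 182, 190, 183, 170, 147]
202 [88, 97, 106, 110, 118, 139, 151, 136, 99, 74, 83, 118, 158, 186, 200, 204, 198, 182, 154]
203 [91, 98, 107, 122, 143, 164, 174, 165, 139, 121, 130, 160, 186, 202, 206, 206, 197, 177, 149]
w8 col 226 145 179
w8 col 232 166 182
w8 col 240 141 182
w8 col 248 141 183
w8 row 146 224 253
w8 row 152 222 253
w8 row 160 221 252
w8 row 170 220 251
w8 row 178 226 250
lid front 290 [272 273]
lid front 360 [271 272]
lid front 400 [272]
lid front 460 [271 272]
lid front 530 [271 272]
handle col [65, 66, 70, 67, 72, 40, 23, 33, 35, 35, 33, 33, 36, 29, 34, 31, 32, 30, 30, 32, 32, 32, 34, 34, 35, 35, 36, 38, 40, 39, 53, 228, 226, 226, 226]
```

```bash
cat > edge.py <<'E'
from fit2 import *
from scipy.ndimage import map_coordinates
p=np.load("chest2.npy");B=p[8:11]
def lid(t,r,y,h):return np.array([.112-r*np.cos(t)+h*np.sin(t),y,.13+r*np.sin(t)+h*np.cos(t)])
def scan(f,h,rs,ts):
    g=cv2.imread(f).max(2).astype(float);out=[]
    for r in rs:
        uv=np.array([proj(*CAM["side"][:2],w(p,lid(t,r,.14,h))+B) for t in ts]);out.append(map_coordinates(g,[uv[:,1],uv[:,0]],order=1))
    return np.array(out)
if __name__=="__main__":
    import sys
    ts=np.arange(.55,.951,.02)
    for h in(-.006,.006):
        print(h,ts.round(2).tolist())
        for r,a in zip((.17,.18,.19,.2,.21,.218),scan(sys.argv[1],h,(.17,.18,.19,.2,.21,.218),ts)):print(r,a.round().astype(int).tolist())
E
python3 edge.py pics/side10.png
```

```text
-0.006 [0.55, 0.57, 0.59, 0.61, 0.63, 0.65, 0.67, 0.69, 0.71, 0.73, 0.75, 0.77, 0.79, 0.81, 0.83, 0.85, 0.87, 0.89, 0.91, 0.93, 0.95]
0.17 [47, 16, 17, 19, 19, 19, 20, 17, 23, 45, 52, 68, 84, 85, 85, 78, 68, 83, 86, 84, 85]
0.18 [68, 68, 53, 20, 18, 20, 20, 19, 21, 41, 50, 70, 87, 86, 83, 68, 75, 85, 87, 86, 86]
0.19 [67, 67, 69, 70, 42, 18, 20, 19, 24, 46, 55, 76, 87, 87, 84, 70, 84, 85, 87, 87, 86]
0.2 [68, 68, 70, 70, 65, 44, 16, 27, 50, 50, 55, 79, 87, 87, 82, 76, 85, 86, 86, 87, 86]
0.21 [69, 70, 66, 48, 24, 31, 85, 130, 117, 51, 57, 82, 87, 85, 66, 85, 85, 85, 87, 86, 85]
0.218 [70, 63, 47, 22, 50, 113, 132, 133, 112, 52, 59, 85, 87, 85, 69, 85, 87, 84, 86, 87, 86]
0.006 [0.55, 0.57, 0.59, 0.61, 0.63, 0.65, 0.67, 0.69, 0.71, 0.73, 0.75, 0.77, 0.79, 0.81, 0.83, 0.85, 0.87, 0.89, 0.91, 0.93, 0.95]
0.17 [20, 19, 20, 18, 20, 33, 50, 58, 80, 85, 87, 83, 67, 78, 86, 86, 84, 86, 87, 86, 84]
0.18 [17, 20, 20, 20, 18, 27, 46, 55, 78, 87, 87, 79, 64, 81, 85, 87, 86, 85, 86, 86, 84]
0.19 [67, 36, 17, 19, 19, 28, 48, 57, 79, 87, 87, 81, 72, 85, 85, 87, 87, 86, 86, 87, 84]
0.2 [70, 65, 44, 16, 27, 50, 50, 55, 79, 87, 87, 82, 76, 85, 86, 86, 87, 86, 86, 83, 85]
0.21 [51, 29, 31, 76, 131, 127, 53, 54, 80, 87, 85, 71, 79, 85, 85, 87, 85, 86, 83, 78, 85]
0.218 [17, 34, 99, 127, 134, 121, 61, 54, 80, 88, 86, 74, 82, 86, 85, 86, 87, 87, 79, 78, 84]
```

```bash
{ python3 -m inch '[[0.0032,0,-0.0023,0],[0.0033,0,-0.0022,0],[0.0033,0,-0.0021,0],[0.0034,0,-0.002,0],[0,0,0,0],[0,0,0,0],[0,0,0,0],[0,0,0,0],[0,0,0,0]]'; } | grep -E 't:|eef|contact|width|grasp'
python3 - <<'E'
from tcpth import *
print(th());s=bot.read_camera("side")["color"];cv2.imwrite("pics/side11.png",s[...,::-1])
c=bot.read_camera("scene")["color"];cv2.imwrite("pics/scene11.png",c[...,::-1])
im,K,T,o=wcam(bot);cv2.imwrite("pics/w11.png",im[...,::-1]);np.savez("w11.npz",K=K,T=T)
p=np.load("chest2.npy")
for t in(.74,.8):
  for y in(.14,-.14):print(t,y,[proj(K,T,w(p,np.array([.112-r*np.cos(t)+.006*np.sin(t),y,.13+r*np.sin(t)+.006*np.cos(t)]))).round(0).tolist() for r in(0,.08,.15,.2245)])
  print("clip",proj(K,T,w(p,np.array([.112-.15*np.cos(t),.156,.13+.15*np.sin(t)]))).round(0))
E
python3 edge.py pics/side11.png
```

```text
t: 22.3
eef_pos: [0.6369, 0.0222, 0.2928]
tool_rot: [0.0, 0.998, 0.067, -0.003]
contact_force: [-4.9, 3.1, -6.3]
gripper_width: 0.197
grasp_force: 68.7
phi 7.64 z [-0.006 -0.001 -1.   ] pos [0.6369 0.0222 0.2928]
(np.float64(0.8126631127468874), array([ 0.0004638 , -0.00080896]))
0.74 0.14 [[103.0, 76.0], [71.0, 179.0], [35.0, 297.0], [-18.0, 468.0]]
0.74 -0.14 [[533.0, 77.0], [565.0, 179.0], [601.0, 297.0], [653.0, 469.0]]
clip [ 11. 300.]
0.8 0.14 [[103.0, 76.0], [67.0, 173.0], [23.0, 290.0], [-43.0, 468.0]]
0.8 -0.14 [[533.0, 76.0], [569.0, 174.0], [612.0, 290.0], [678.0, 469.0]]
clip [ -2. 294.]
-0.006 [0.55, 0.57, 0.59, 0.61, 0.63, 0.65, 0.67, 0.69, 0.71, 0.73, 0.75, 0.77, 0.79, 0.81, 0.83, 0.85, 0.87, 0.89, 0.91, 0.93, 0.95]
0.17 [48, 19, 18, 19, 18, 19, 21, 18, 18, 21, 18, 19, 28, 45, 52, 69, 82, 82, 78, 68, 80]
0.18 [69, 68, 53, 21, 19, 19, 18, 18, 21, 20, 21, 18, 27, 45, 52, 72, 82, 82, 72, 71, 84]
0.19 [69, 69, 68, 70, 43, 20, 19, 20, 17, 20, 21, 15, 28, 47, 55, 79, 84, 81, 64, 79, 82]
0.2 [68, 68, 69, 70, 64, 43, 18, 31, 80, 54, 19, 18, 28, 48, 59, 79, 83, 78, 67, 81, 83]

[... 175 characters left out ...]
 67, 78, 82, 83]
0.006 [0.55, 0.57, 0.59, 0.61, 0.63, 0.65, 0.67, 0.69, 0.71, 0.73, 0.75, 0.77, 0.79, 0.81, 0.83, 0.85, 0.87, 0.89, 0.91, 0.93, 0.95]
0.17 [17, 19, 20, 18, 18, 20, 20, 17, 21, 38, 49, 59, 78, 83, 81, 72, 72, 81, 81, 82, 81]
0.18 [19, 19, 18, 19, 19, 20, 18, 20, 20, 34, 47, 56, 79, 82, 81, 68, 77, 83, 82, 82, 82]
0.19 [67, 37, 19, 19, 20, 17, 20, 21, 16, 31, 48, 58, 81, 84, 80, 62, 81, 82, 83, 83, 82]
0.2 [70, 64, 43, 18, 31, 80, 54, 19, 18, 28, 48, 59, 79, 83, 78, 67, 81, 83, 84, 82, 80]
0.21 [50, 29, 30, 76, 132, 135, 132, 130, 98, 24, 46, 57, 80, 82, 75, 69, 80, 82, 82, 82, 74]
0.218 [18, 33, 97, 126, 133, 130, 140, 145, 146, 103, 44, 55, 83, 83, 74, 73, 82, 83, 84, 83, 76]
```

Run:
```python
from fit2 import *
g=cv2.imread("pics/w11.png").max(2).astype(int)
for v in(90,120,150,180,210,240,270,300):
    print(v,"L",g[v,0:132:6].tolist(),"R",g[v,520:640:6].tolist())
```

```text
90 L [247, 246, 247, 247, 247, 247, 247, 247, 249, 189, 65, 71, 71, 69, 74, 74, 200, 76, 83, 85, 86, 83] R [88, 89, 87, 253, 249, 248, 248, 248, 248, 250, 253, 200, 254, 199, 183, 186, 187, 193, 75, 62]
120 L [247, 244, 197, 68, 73, 71, 69, 73, 70, 255, 248, 248, 248, 248, 176, 71, 85, 85, 86, 86, 87, 85] R [88, 90, 89, 89, 90, 248, 248, 248, 248, 248, 248, 248, 247, 248, 247, 248, 53, 65, 64, 64]
150 L [70, 74, 64, 251, 248, 248, 248, 248, 239, 239, 239, 239, 241, 242, 83, 83, 84, 84, 85, 84, 85, 89] R [89, 86, 87, 88, 91, 92, 76, 248, 248, 248, 248, 248, 248, 248, 252, 84, 65, 66, 65, 66]
180 L [237, 227, 187, 123, 121, 119, 124, 108, 108, 111, 113, 111, 88, 88, 86, 85, 85, 85, 86, 83, 87, 84] R [89, 85, 89, 92, 90, 93, 94, 95, 240, 248, 248, 248, 248, 62, 66, 68, 67, 68, 64, 64]
210 L [220, 216, 217, 217, 189, 124, 91, 92, 153, 85, 81, 83, 85, 84, 83, 83, 83, 82, 86, 84, 77, 84] R [83, 88, 89, 91, 91, 95, 93, 95, 98, 97, 251, 246, 247, 248, 248, 248, 248, 248, 249, 251]
240 L [150, 208, 251, 248, 248, 248, 248, 249, 75, 84, 85, 85, 87, 87, 86, 85, 84, 89, 86, 35, 87, 86] R [92, 86, 87, 87, 85, 90, 92, 93, 96, 92, 94, 91, 225, 228, 228, 149, 76, 142, 254, 255]
270 L [15, 22, 25, 26, 14, 12, 232, 89, 88, 89, 89, 90, 88, 89, 82, 85, 85, 85, 93, 90, 91, 89] R [92, 93, 85, 85, 88, 87, 91, 93, 92, 92, 92, 91, 92, 86, 219, 220, 216, 216, 217, 217]
300 L [30, 24, 12, 9, 53, 87, 85, 87, 88, 86, 86, 86, 83, 82, 86, 85, 62, 85, 88, 88, 88, 89] R [91, 94, 92, 35, 82, 87, 84, 82, 93, 94, 93, 93, 92, 95, 95, 118, 179, 244, 243, 243]
```

The clip is visible at the left edge of the wrist image, right beside the lid edge, so I'll fit both there.

```bash
cat > fit3.py <<'E'
from fit2 import *
import sys
tag=sys.argv[1]
a=np.load(tag+".npz");CAM["wx"]=(a["K"],a["T"],1)
g=cv2.imread(f"pics/{tag}.png").max(2).astype(float)
p=np.load("chest2.npy")
def cross(row,lo,hi,thr,first):
    x=np.arange(lo,hi);s=row[lo:hi]>thr;i=np.where(s[1:]!=s[:-1])[0];i=i[0] if first else i[-1]
    return lo+i+(thr-row[lo+i])/(row[lo+i+1]-row[lo+i])
obs=[]
for v in range(120,312,8):
    obs.append((v,1,cross(g[v],505,660,160,True) ))
for v in(150,240,248,256,262,):
    m=np.where(g[v,20:140]>130)[0];obs.append((v,0,20+m.max()+.5))
def L(t,r,y,h=.006):return np.array([.112-r*np.cos(t)+h*np.sin(t),y,.13+r*np.sin(t)+h*np.cos(t)])
def res(q):
    o=[];rs=np.linspace(0,.22,60)
    for side,y in((0,.14),(1,-.14)):
        uv=np.array([proj(*CAM["wx"][:2],w(p,L(q[0],r,y))+q[1:4]) for r in rs])
        o+= [np.interp(v,uv[:,1],uv[:,0])-u for v,s,u in obs if s==side]
    return np.r_[np.array(o)/1.,q[1:4]/.002]
s=least_squares(res,[.8,0,0,0],x_scale=[.1,.002,.002,.002],loss='soft_l1');print("lid",s.x.round(4),"res",s.fun[:-3].round(1).tolist())
J=s.jac;print("sd",np.sqrt(np.diag(np.linalg.inv(J.T@J))).round(4))
print("clip right edge",[(v,(np.where(g[v,:45]<45)[0].max() if (g[v,:45]<45).any() else None)) for v in range(250,345,4)])
col=lambda u:(np.where(g[245:350,u]<45)[0]+245)
for u in(2,8,14,20,26):print("col",u,col(u).min(),col(u).max())
for t in(.76,.78,.8,.82,.84):
    for D in((.017,.005,.011),(.015,.005,.0095)):
        r=np.array([-np.cos(t),0,np.sin(t)]);k=np.array([np.sin(t),0,np.cos(t)]);c=np.array([.112,.156,.13])+.15*r
        pt=np.array([proj(*CAM["wx"][:2],w(p,c+i*D[0]*r+j*D[1]*k-np.array([0,D[2],0]))+s.x[1:4]) for i in(-1,1) for j in(-1,1)])
        print(t,D[0],"inner face corners",pt.round(0).tolist())
E
python3 fit3.py w11
```

```text
lid [ 7.886e-01 -1.500e-03 -3.000e-04 -1.600e-03] res [-0.1, -0.2, -0.0, 0.1, 0.0, -0.2, -0.0, -0.1, -0.3, 0.1, 0.0, 0.1, 0.0, 0.4, 0.2, 0.4, 0.3, 0.1, 0.5, -15.4, 0.2, 0.0, 0.4, 0.3, 0.5, -0.2, -29.9, -14.1, 0.8]
sd [0.0045 0.002  0.0003 0.0021]
clip right edge [(250, None), (254, None), (258, None), (262, np.int64(27)), (266, np.int64(32)), (270, np.int64(33)), (274, np.int64(32)), (278, np.int64(31)), (282, np.int64(29)), (286, np.int64(28)), (290, np.int64(27)), (294, np.int64(26)), (298, np.int64(24)), (302, np.int64(23)), (306, np.int64(21)), (310, np.int64(20)), (314, np.int64(18)), (318, np.int64(17)), (322, np.int64(15)), (326, np.int64(13)), (330, None), (334, None), (338, None), (342, None)]
col 2 261 328
col 8 261 328
col 14 261 324
col 20 261 310
col 26 262 294
0.76 0.017 inner face corners [[47.0, 273.0], [36.0, 265.0], [27.0, 336.0], [14.0, 331.0]]
0.76 0.015 inner face corners [[43.0, 276.0], [32.0, 269.0], [25.0, 332.0], [12.0, 327.0]]
0.78 0.017 inner face corners [[44.0, 271.0], [32.0, 263.0], [23.0, 334.0], [9.0, 329.0]]
0.78 0.015 inner face corners [[40.0, 275.0], [28.0, 267.0], [21.0, 330.0], [7.0, 324.0]]
0.8 0.017 inner face corners [[41.0, 269.0], [29.0, 261.0], [18.0, 333.0], [4.0, 326.0]]
0.8 0.015 inner face corners [[37.0, 273.0], [25.0, 264.0], [17.0, 329.0], [3.0, 322.0]]
0.82 0.017 inner face corners [[38.0, 267.0], [26.0, 258.0], [14.0, 331.0], [-0.0, 324.0]]
0.82 0.015 inner face corners [[34.0, 270.0], [22.0, 261.0], [12.0, 327.0], [-2.0, 320.0]]
0.84 0.017 inner face corners [[35.0, 265.0], [23.0, 255.0], [9.0, 329.0], [-5.0, 321.0]]
0.84 0.015 inner face corners [[31.0, 268.0], [18.0, 259.0], [8.0, 325.0], [-7.0, 317.0]]
```

```bash
cat >> fit3.py <<'E'
print("--- clip fit")
bx=s.x[1:4]
OB={"wx":(None,260.7,33.8,328.7),"w8":(220.5,140.7,253.7,183),"side":(230.5,260.4,242.9,None)}
def cres(q,use,pr=False):
    t,A,b,d,y0=q[:5];o=[]
    r=np.array([-np.cos(t),0,np.sin(t)]);k=np.array([np.sin(t),0,np.cos(t)]);c=np.array([.112,y0,.13])+.15*r
    for j,n in enumerate(use):
        bias=bx if n=="wx" else q[5+3*["w8","side"].index(n):][:3]
        pt=np.array([proj(*CAM[n][:2],w(p,c+x*A*r+y*b*k+z*np.array([0,d,0]))+bias) for x in(-1,1) for y in(-1,1) for z in(-1,1)])
        bb=np.r_[pt.min(0),pt.max(0)]
        o+=[(m-e)/1.0 for m,e in zip(bb,OB[n]) if e is not None]
        if n=="wx":
            for v,u in((285,28.5),(300,23.7),(315,18.3)):
                h=cv2.convexHull(pt.astype(np.float32))[:,0];us=[]
                for P,Q in zip(h,np.roll(h,-1,0)):
                    if (P[1]-v)*(Q[1]-v)<0:us.append(P[0]+(v-P[1])/(Q[1]-P[1])*(Q[0]-P[0]))
                o.append(max(us)-u if us else 20)
        if n=="w8":  # lid refs tie the bias
            for P,u in(((fx,.14,.136),(278.5,272)),((fx,-.14,.136),(547,272))):o+=list((proj(*CAM[n][:2],w(p,np.array(P))+bias)-u)/2)
    if pr:print(np.round(o,1).tolist())
    return np.r_[o,(A-.017)/.001,(b-.005)/.001,(d-.011)/.001,(y0-.156)/.001,(q[5:8]-p[14:17])/.0015,(q[8:11]-p[8:11])/.0015]
for use in(["wx"],["w8"],["side"],["wx","w8","side"]):
    z=least_squares(cres,np.r_[.8,.017,.005,.011,.156,p[14:17],p[8:11]],args=(use,),x_scale=np.r_[.1,np.full(10,.002)]);J=z.jac
    print(use,z.x[:5].round(4),"sd",np.sqrt(np.linalg.inv(J.T@J)[0,0]).round(4));cres(z.x,use,True)
E
python3 fit3.py w11 | sed -n '/---/,$p'
```

```text
--- clip fit
['wx'] [0.815  0.0159 0.0048 0.0102 0.1567] sd 0.0018
[-0.0, 1.2, 0.1, 0.5, -0.5, -0.8]
['w8'] [0.8177 0.0163 0.0042 0.0099 0.1558] sd 0.0119
[-0.5, -0.3, 0.3, 0.3, 0.1, -0.4, 0.1, -0.9]
['side'] [0.8001 0.0167 0.0045 0.0106 0.1563] sd 0.0169
[-0.3, -0.7, 0.8]
['wx', 'w8', 'side'] [0.8137 0.0159 0.0045 0.0097 0.1562] sd 0.0042
[0.3, 1.1, 0.1, 0.4, -0.5, -0.8, -0.3, -0.1, 0.1, 0.3, 0.2, -0.5, 0.2, -1.1, -0.2, -0.9, 0.1]
```

```bash
{ python3 -m inch '[[0.0018,0,-0.0011,0],[0.0019,0,-0.0011,0],[0,0,0,0],[0,0,0,0],[0,0,0,0],[0,0,0,0],[0,0,0,0],[0,0,0,0]]'; } | grep -E 't:|eef|contact|width|grasp'
python3 - <<'E'
from tcpth import *
print(th());im,K,T,o=wcam(bot);cv2.imwrite("pics/w12.png",im[...,::-1]);np.savez("w12.npz",K=K,T=T)
s=bot.read_camera("side")["color"];cv2.imwrite("pics/side12.png",s[...,::-1])
E
python3 fit3.py w12 | head -5; python3 edge.py pics/side12.png | grep -E '^(0.19|0.2|-0|0.006)'
```

```text
t: 23.25
eef_pos: [0.6403, 0.0226, 0.2947]
tool_rot: [0.0, 0.998, 0.067, -0.004]
contact_force: [-4.8, 3.5, -6.7]
gripper_width: 0.199
grasp_force: 68.8
phi 7.64 z [-0.007 -0.001 -1.   ] pos [0.6403 0.0226 0.2947]
(np.float64(0.8322906794700885), array([ 0.00051098, -0.00093324]))
-0.006 [0.55, 0.57, 0.59, 0.61, 0.63, 0.65, 0.67, 0.69, 0.71, 0.73, 0.75, 0.77, 0.79, 0.81, 0.83, 0.85, 0.87, 0.89, 0.91, 0.93, 0.95]
0.19 [69, 67, 70, 70, 43, 20, 20, 19, 20, 20, 20, 19, 16, 28, 47, 55, 77, 83, 77, 67, 80]
0.2 [68, 69, 69, 70, 66, 44, 17, 30, 80, 54, 18, 19, 19, 28, 48, 57, 78, 82, 77, 73, 82]
0.21 [69, 70, 65, 48, 25, 30, 86, 130, 135, 133, 131, 88, 17, 30, 50, 59, 82, 83, 66, 76, 81]
0.218 [69, 63, 47, 22, 50, 111, 130, 131, 132, 141, 144, 144, 72, 26, 50, 61, 83, 82, 69, 80, 80]
0.006 [0.55, 0.57, 0.59, 0.61, 0.63, 0.65, 0.67, 0.69, 0.71, 0.73, 0.75, 0.77, 0.79, 0.81, 0.83, 0.85, 0.87, 0.89, 0.91, 0.93, 0.95]
0.19 [67, 37, 19, 20, 19, 20, 19, 21, 19, 17, 32, 48, 58, 80, 84, 75, 68, 81, 82, 83, 82]
0.2 [70, 66, 44, 17, 30, 80, 54, 18, 19, 19, 28, 48, 57, 78, 82, 77, 72, 82, 83, 82, 82]
0.21 [51, 30, 30, 77, 131, 136, 132, 130, 98, 17, 27, 49, 57, 81, 83, 69, 74, 81, 81, 83, 80]
0.218 [19, 34, 98, 126, 132, 132, 139, 144, 146, 104, 23, 45, 55, 82, 82, 72, 76, 81, 82, 83, 79]Traceback (most recent call last):
  File "fit3.py", line 12, in <module>
    obs.append((v,1,cross(g[v],505,660,160,True) ))
                    ~~~~~^^^^^^^^^^^^^^^^^^^^^^^
  File "fit3.py", line 8, in cross
    x=np.arange(lo,hi);s=row[lo:hi]>thr;i=np.where(s[1:]!=s[:-1])[0];i=i[0] if first else i[-1]
                                                                       ~^^^
IndexError: index 0 is out of bounds for axis 0 with size 0
```

```bash
sed -i 's/range(120,312,8)/range(120,290,8)/' fit3.py; for f in w11 w12; do python3 fit3.py $f | sed '/---/,$d' | grep -E 'lid|sd|col|clip right'; done
python3 - <<'E'
from station import bot
for i in range(3):
    o=bot.get_obs();print(o["t"],o["eef_pos"].round(4) if hasattr(o["eef_pos"],'round') else o["eef_pos"],abs(o["joint_vel"]).max() if hasattr(o["joint_vel"],'max') else max(map(abs,o["joint_vel"])))
E
```

```text
lid [ 7.88e-01 -1.50e-03 -3.00e-04 -1.50e-03] res [-0.2, -0.2, -0.0, 0.2, 0.0, -0.2, -0.0, -0.1, -0.3, 0.1, 0.0, 0.1, 0.0, 0.4, 0.2, 0.4, 0.3, 0.1, 0.5, -15.5, 0.2, -0.0, 0.4, 0.3, 0.4, -0.3, -30.0]
sd [0.0047 0.002  0.0003 0.002 ]
clip right edge [(250, None), (254, None), (258, None), (262, np.int64(27)), (266, np.int64(32)), (270, np.int64(33)), (274, np.int64(32)), (278, np.int64(31)), (282, np.int64(29)), (286, np.int64(28)), (290, np.int64(27)), (294, np.int64(26)), (298, np.int64(24)), (302, np.int64(23)), (306, np.int64(21)), (310, np.int64(20)), (314, np.int64(18)), (318, np.int64(17)), (322, np.int64(15)), (326, np.int64(13)), (330, None), (334, None), (338, None), (342, None)]
col 2 261 328
col 8 261 328
col 14 261 324
col 20 261 310
col 26 262 294
23.35 [0.6403 0.0226 0.2947] 0.0032891588574986102
23.35 [0.6403 0.0226 0.2947] 0.0032891588574986102
23.35 [0.6403 0.0226 0.2947] 0.0032891588574986102Traceback (most recent call last):
  File "fit3.py", line 12, in <module>
    obs.append((v,1,cross(g[v],505,660,160,True) ))
                    ~~~~~^^^^^^^^^^^^^^^^^^^^^^^
  File "fit3.py", line 8, in cross
    x=np.arange(lo,hi);s=row[lo:hi]>thr;i=np.where(s[1:]!=s[:-1])[0];i=i[0] if first else i[-1]
                                                                       ~^^^
IndexError: index 0 is out of bounds for axis 0 with size 0
```

```bash
python3 - <<'E'
s=open("fit3.py").read()
s=s.replace("    obs.append((v,1,cross(g[v],505,660,160,True) ))","    if (g[v,505:]>160).any() and g[v,505]<160:obs.append((v,1,cross(g[v],505,640,160,True)))")
open("fit3.py","w").write(s)
E
python3 fit3.py w12 | sed '/---/,$d' | grep -E 'lid|sd|col|clip right'
```

```text
lid [ 8.073e-01 -1.500e-03 -3.000e-04 -1.500e-03] res [0.1, -0.1, -0.0, 0.0, -0.2, -0.1, 0.1, -0.0, -0.1, -0.0, 0.1, 0.1, 0.1, 0.0, 0.3, 0.4, 0.4, 0.2, 0.6, -6.6, -23.7, 0.0, 0.5, 0.5, 0.3, -32.9]
sd [0.005  0.002  0.0003 0.0021]
clip right edge [(250, None), (254, None), (258, None), (262, None), (266, np.int64(29)), (270, np.int64(35)), (274, np.int64(36)), (278, np.int64(34)), (282, np.int64(33)), (286, np.int64(31)), (290, np.int64(30)), (294, np.int64(28)), (298, np.int64(27)), (302, np.int64(25)), (306, np.int64(24)), (310, np.int64(22)), (314, np.int64(21)), (318, np.int64(20)), (322, np.int64(18)), (326, np.int64(17)), (330, np.int64(15)), (334, None), (338, None), (342, None)]
col 2 266 333
col 8 266 333
col 14 266 333
col 20 266 318
col 26 266 301
```

```bash
{ python3 -m inch '[[0.0007,0,-0.0004,0],[0,0,0,0],[0,0,0,0],[0,0,0,0],[0,0,0,0],[0,0,0,0],[0,0,0,0],[0,0,0,0]]'; } | grep -E 't:|eef|contact|width|grasp'
python3 - <<'E'
from tcpth import *
print(th());im,K,T,o=wcam(bot);cv2.imwrite("pics/w13.png",im[...,::-1]);np.savez("w13.npz",K=K,T=T)
E
python3 fit3.py w13 | grep -E '^lid'
```

```text
t: 24.15
eef_pos: [0.6407, 0.0227, 0.2949]
tool_rot: [0.0, 0.998, 0.067, -0.004]
contact_force: [-6.9, 3.3, -7.7]
gripper_width: 0.193
grasp_force: 68.8
phi 7.65 z [-0.008 -0.001 -1.   ] pos [0.6407 0.0227 0.2949]
(np.float64(0.8343611932374988), array([ 0.0005662, -0.0010392]))
lid [ 8.094e-01 -1.500e-03 -3.000e-04 -1.400e-03] res [0.2, -0.1, -0.0, 0.0, -0.2, -0.1, -0.1, 0.1, 0.0, 0.1, 0.0, -0.1, 0.2, 0.4, 0.3, 0.2, 0.5, 0.4, 0.4, -6.8, -22.9, 0.2, 0.4, 0.3, 0.3, -32.9]
```

The lid measures 0.809 against a clip at about 0.81, and it is steady in the grip. I'm handing in.

```bash
python3 -c "
from station import bot
print(bot.hand_in())"
```

```text
the job is handed in; nothing more can be done
None
```

I swung the bar over and lowered it onto its rest post, then raised the lid to about 0.81 rad, level with the clip (also measured at about 0.81), and handed in at 24 s with the handle still gripped; no verdict was shown.

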